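Lock a casting mould through its deep key shaft

TASK

The mould has to be locked before the pour. Fold the two-piece steel bar that lies over the lock shaft: first fold its outer segment right back over the inner one while the inner one stays where it is, then swing the folded bar clear of the shaft to its stop. Then take the long T-key from its stand, lower it in your grip down the shaft onto the square stem, turn the stem clockwise fully to its stop, and leave the key standing on the stem; do not knock over or shift the pouring cup, the short key, the crucible or the brush.

Things in the scene. Friction and masses are not known exactly. Their poses are not given: they have to be found in the camera images.
- mould: grey cast mould, a block 200 (x) x 220 (y) x 105 mm high, fixed. Origin: centre of its underside. In its own frame (mm): the lock shaft is a 50 mm square vertical hole, axis at x -40, y -35; the folding bar's pivot is at x -40, y -85; a pouring cup stands at about x 70, y 30.
- shaft_mouth (a point): centre of the shaft's mouth, level with the mould's top (105 mm up). The shaft is 99 mm deep to its floor.
- stem_top (a point): centre of the top of the steel square stem, 75 mm below the mouth and 30 mm above the bench, on the shaft's axis. The stem is 20 mm square and 24 mm tall; its top 6 mm step down to 14 mm square. This frame's x and y axes are square to the stem's faces and turn with it.
- stem (a joint): angle of the stem in rad, growing clockwise seen from above; at 0 its faces are parallel to the mould's sides; starts at 0 to 0.5, stops at 1.5. About 0.12 N m of friction; it stays where it is left. The key's socket has 1.5 mm of play on each side of it and about 0.17 rad of turning play either way.
- pivot (a point): pivot of the folding bar's inner segment, on the mould's top face.
- inner (a joint): swing of the inner segment about the pivot in rad, growing clockwise from above. At 0 it points along the mould's +y, over the shaft; it starts at -0.1 to 0.2; stops at -0.15 and at 1.8 (just past the mould's +x direction: clear of the shaft). Stiff: 0.25 N m of friction; stays where left.
- outer (a joint): fold of the outer segment about the elbow relative to the inner one, rad, growing counter-clockwise from above: 0 is straight, 3.0 (its stop) is folded right back over the inner one. Starts at 0.15 to 0.9; 0.08 N m of friction, stays where left. Swung out straight it would sweep the pouring cup off the mould.
- elbow_post (a point): top centre of the upright round post, 12 mm dia., at the elbow; it belongs to the inner segment, 100 mm from the pivot; top 158 mm above the bench. The post stands 33 mm clear above the outer segment's upper face (125 mm above the bench). Both segments are flat bars 18 mm wide, 8 mm thick, with 22 mm round eyes.
- end_post (a point): top centre of an equal post at the free end of the outer segment, 80 mm from the elbow; top 158 mm above the bench.
- long_key: steel T-key, 186 mm tall, loose, about 0.4 kg, standing in one of two equal stands (which one varies). Origin: centre of its lower end; z up the shank, x along its handle. Handle: a bar 110 mm long, 16 x 16 mm, from 170 to 186 mm above the origin. Shank 14 mm dia. Its lower end is a square socket 23 mm wide inside, 22 mm deep, 41 mm over its corners, faces square to the key's x and y; fully down it rests on the stem's top with its lower end 8 mm above the bench.
- stand_a: open plywood box stand, fixed, holding the long key: 56 mm square, 60 mm tall, 46 mm square inside, floor 5 mm thick. Origin: centre of its underside.
- stand_b: the same stand, holding the short key.
- short_key: bystander: like the long key but only 86 mm tall (too short for the shaft); loose in its stand. Origin: centre of its lower end.
- pouring_cup: bystander: small clay cup, 48 mm dia., 42 mm tall, loose on the mould's top. Origin: centre of its underside.
- crucible: bystander: grey cup 84 mm dia., 100 mm tall, on the bench. Origin: centre of its underside.
- brush: bystander: brush 170 mm long lying on the bench. Origin: centre of its underside.

How it is judged:
By the outcome, as a careful person would: the job done as asked, in the order asked, and still so for the second after the job is handed in, with the robot touching nothing.
It also fails if it takes over 72 s, if anything falls off the work surface, if the arm or the gripper's body presses on something with over 40 N, if the wrist force passes 120 N, or if a joint passes its speed limit or range.

ROBOT

A 6-joint arm with a two-finger parallel gripper is mounted at the origin on the work surface. World frame = base frame: x ahead of the robot, y to its left, z up, the work surface at z = 0. Lengths are in m, angles in rad, forces in N, time in s.
With the tool pointing down it reaches from about 0.425 to 0.925 m from the base axis. Payload 12.5 kg.
Tool frame: the origin (TCP) lies at the very end of the fingers, on their centre line; the grasp point (between the pads) lies 19 mm behind it; z points along the fingers, y is the direction in which the jaws open and shut (so a half turn about z gives the same grasp; the last joint's range is limited). The gripper opens to 85 mm and grips with 20 to 120 N. Pads are 22 mm wide; open, the fingers measure 114 mm over their backs; the gripper's body (76 mm by 85 mm) begins 54 mm behind the grasp point. The pads swing forward as they close: fully open they stand 13 mm farther back than shut.
Start: joints at [1.094, 0.491, 1.559, -0, 1.092, -0.106], TCP at [0.226, 0.583, 0.231] pointing down, gripper open.
Joint ranges: [-3.1, 3.1], [-0.84, 2.19], [0.05, 2.79], [-1.13, 4.28], [0.06, 2.93], [-2.69, 2.69]. Speed limits (rad/s): [2.22, 2.22, 2.79, 3.14, 3.14, 3.14].

INTERFACE

Orientations are given as [roll, pitch, yaw] about the fixed x, y, z axes, in that order (R = Rz(yaw) Ry(pitch) Rx(roll)).
In Python, from cell import * gives the robot as it stands. The module is installed in compiled form; this text tells all that it offers.
- The arm moves only by the shell command python3 -m pendant 'ROWS' [FORCE]. ROWS is JSON, a list of rows, each an object with "travel": the shift along the tool's x, y, z in mm, a list of three; "twist": the turn, a rotation vector about the tool's x, y, z in degrees, a list of three; "jaw": the opening, from 0 (shut) to 1 (fully open). A call has 1 to 12 rows; each row shifts and turns the commanded pose from where the row before left it, along the tool's axes as they then stand; what a row does not reach is not made up. A row lasts 1/12 s, in which the tool goes at most 41.7 mm and 7.16 degrees, less where a joint would pass 70% of its speed; a pose out of reach is approached as far as the arm can. A call is refused whole if a number of a shift passes 41.7 or a number of a turn 7.16, either way. A call with a gripper value outside its range is refused whole. The fingers move at their own pace and stop on an object; FORCE is the grip in N (left out, the last holds). Time passes only in rows, so rows that do not move let the fingers close. It gives the time, the measured TCP pose, the force and the opening at its end, in the units of the state.
- get_obs(): the state, without advancing time (a new reading comes with each control period).
- camera(name): name is "scene" or "top" or "wrist"; returns a dict with "pixels" (480x640x3 uint8, blue, green, red), "K" (3x3 intrinsics, pixels), "k1" (the pictures are not rectified: a ray, as slopes to the right and down, at radius r is drawn at 1 + k1 r^2 times it, then the intrinsics apply), "extrinsics" (4x4, takes a point from camera to world coordinates). Camera axes: x right, y up, looking along -z (the intrinsics and any distortion apply to the point x, -y, -z); pixel columns grow to the right and rows downward; lengths in m; the calibration is good to about 2 mm. A picture is of the moment at which its call begins. There is no depth.
- job_done(): hands the job in, once; it reports no verdict.
The state is a dict: "time": time; "qpos": joint angles; "joint_vel": joint speeds; "joint_efforts": joint torques, N m; "tool_pos": TCP position; "ee_rot": TCP orientation; "wrist_force": force on the tool from outside, world axes, zero at the start; "wrist_torque": the same for the moment, N m; "width": opening from 0.0 (shut) to 1.0 (fully open).
Only numpy, scipy, OpenCV 4.12 (cv2) and the standard library are available. Lean on these libraries where they do the work, as an engineer would, in place of code of your own. Each camera call takes 0.05 s, during which the arm holds its last target.

## Working session

There is one attempt and no reset: what is moved stays moved. The work goes in short steps, Python scripts to look and compute and a shell command to move; the robot and the scene stay as the last step left them, time stands still between calls to the robot, and variables do not carry over. Pictures are saved under pics/ and viewed, and the job is handed in when it is done.

```bash
mkdir -p pics; ls
cat > h.py <<'E'
from cell import *
import numpy as np, cv2
def snap(n,tag):
    c=camera(n); cv2.imwrite(f'pics/{tag}.png',c['pixels']); np.savez(f'{tag}.npz',**{k:np.array(v) for k,v in c.items()}); return c
def load(tag): return dict(np.load(f'{tag}.npz'))
def ray(c,u,v):
    K=np.array(c['K']);E=np.array(c['extrinsics']);k=float(c['k1'])
    p=cv2.undistortPoints(np.array([[[u,v]]],float),K,np.array([k,0,0,0,0.]))[0,0]
    d=E[:3,:3]@np.array([p[0],-p[1],-1]);return E[:3,3],d/np.linalg.norm(d)
def onz(c,u,v,z):
    o,d=ray(c,u,v);return o+d*(z-o[2])/d[2]
def proj(c,P):
    K=np.array(c['K']);E=np.array(c['extrinsics']);k=float(c['k1'])
    q=E[:3,:3].T@(np.array(P)-E[:3,3]);q=np.array([[q[0],-q[1],-q[2]]])
    return cv2.projectPoints(q,np.zeros(3),np.zeros(3),K,np.array([k,0,0,0,0.]))[0][0,0]
E
python3 - <<'E'
from h import *
for n in ("scene","top","wrist"):
    c=snap(n,n+"0"); print(n,c['K'],c['k1'],np.round(c['extrinsics'],3))
print(get_obs())
E
```

```text
pics
scene [[571.95619105   0.         326.66821952]
 [  0.         571.95619105 232.38356673]
 [  0.           0.           1.        ]] -0.1743217065056776 [[-0.111 -0.718  0.687  1.332]
 [ 0.994 -0.071  0.087  0.095]
 [-0.014  0.692  0.722  0.9  ]
 [ 0.     0.     0.     1.   ]]
top [[503.31559082   0.         328.70887312]
 [  0.         503.31559082 245.04729107]
 [  0.           0.           1.        ]] 0.02359110731835738 [[-0.082  0.975 -0.208  0.447]
 [-0.997 -0.08   0.018 -0.017]
 [ 0.001  0.209  0.978  0.94 ]
 [ 0.     0.     0.     1.   ]]
wrist [[378.47972073   0.         321.05330705]
 [  0.         378.47972073 238.91726888]
 [  0.           0.           1.        ]] -0.007414596135388647 [[ 0.362 -0.899 -0.248  0.163]
 [ 0.932  0.348  0.098  0.607]
 [-0.002 -0.267  0.964  0.372]
 [ 0.     0.     0.     1.   ]]
{'time': 0.15, 'qpos': array([ 1.09437411e+00,  4.91448885e-01,  1.55930512e+00, -2.32594782e-05,
        1.09168609e+00, -1.05608978e-01]), 'joint_vel': array([-0.00108162, -0.00280492, -0.0032887 , -0.00048109, -0.00295212,
        0.00123146]), 'joint_efforts': array([ 1.22203128e-03, -6.18711877e+01, -2.61693478e+01, -1.44797132e-04,
        3.16865320e-03,  7.77922260e-07]), 'tool_pos': array([0.22640005, 0.58238462, 0.23084621]), 'ee_rot': array([-3.14074776e+00, -6.88139383e-05,  2.77079012e+00]), 'wrist_force': array([ 0.13709265,  0.28009251, -0.74246094]), 'wrist_torque': array([-0.00970811,  0.00985173,  0.05402499]), 'width': 1.0001149340723154}
```

View pics/scene0.png

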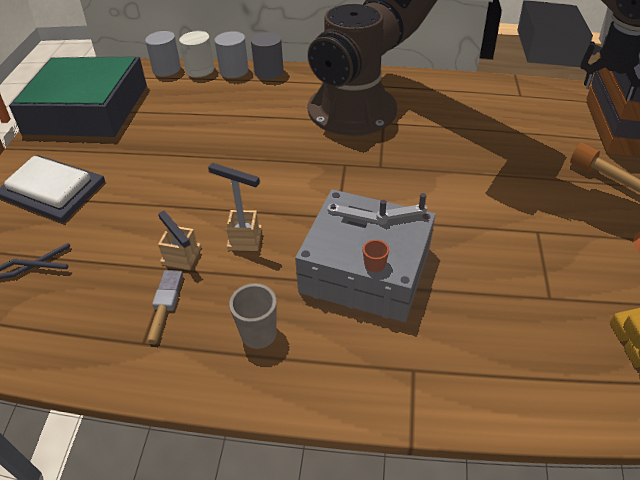

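View pics/top0.png

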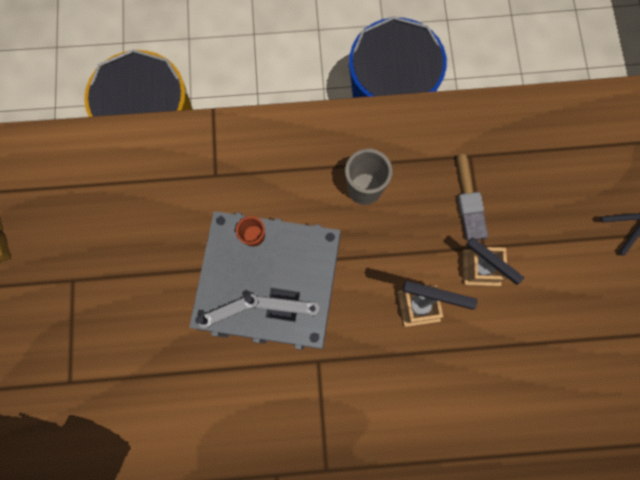

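View pics/wrist0.png

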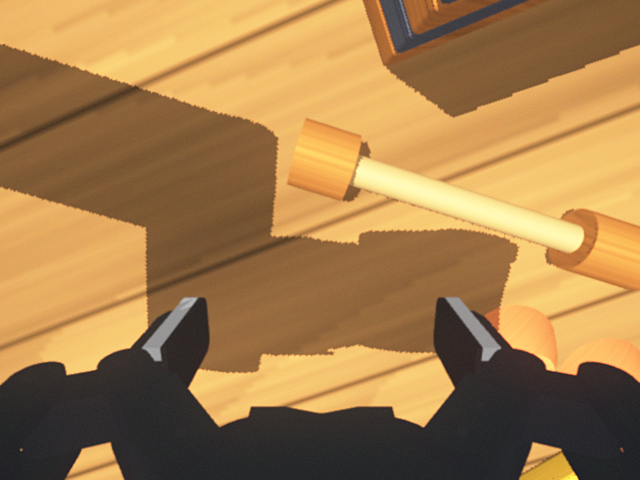

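Run:
```python
from h import *
a=load('top0')['pixels']; b=load('scene0')['pixels']
cv2.imwrite('pics/z1.png',cv2.resize(a[195:360,180:350],None,fx=3.5,fy=3.5,interpolation=cv2.INTER_CUBIC))
cv2.imwrite('pics/z2.png',cv2.resize(a[140:340,340:540],None,fx=3,fy=3,interpolation=cv2.INTER_CUBIC))
cv2.imwrite('pics/z3.png',cv2.resize(b[180:330,285:445],None,fx=4,fy=4,interpolation=cv2.INTER_CUBIC))
cv2.imwrite('pics/z4.png',cv2.resize(b[150:360,140:290],None,fx=2.8,fy=2.8,interpolation=cv2.INTER_CUBIC))
```

```text
(no output)
```

View pics/z1.png

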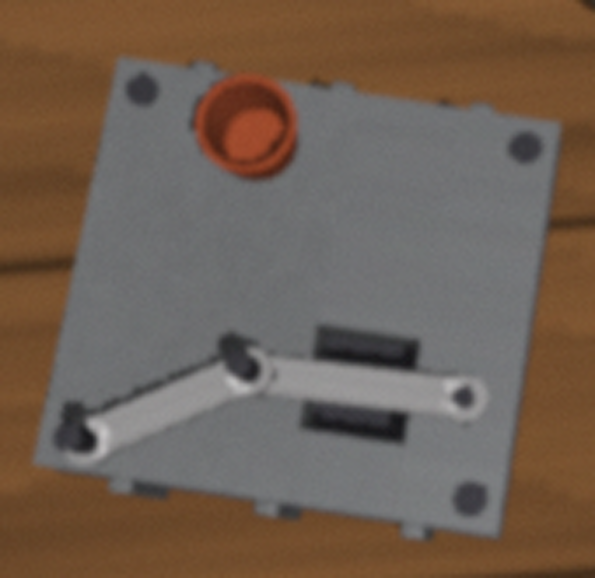

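View pics/z2.png

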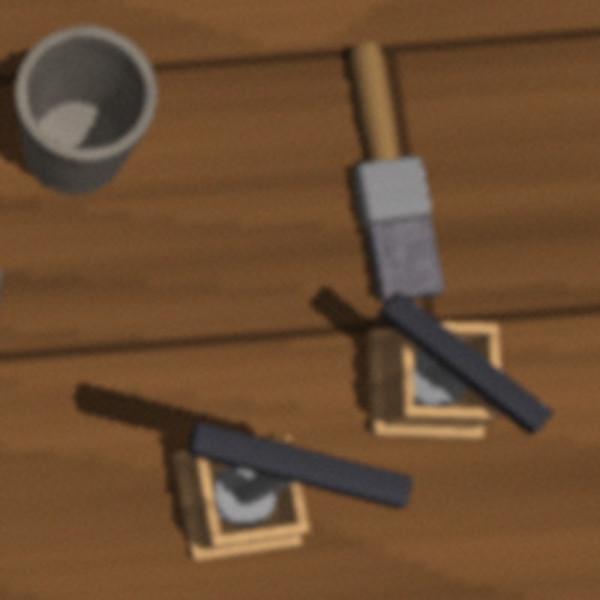

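View pics/z3.png

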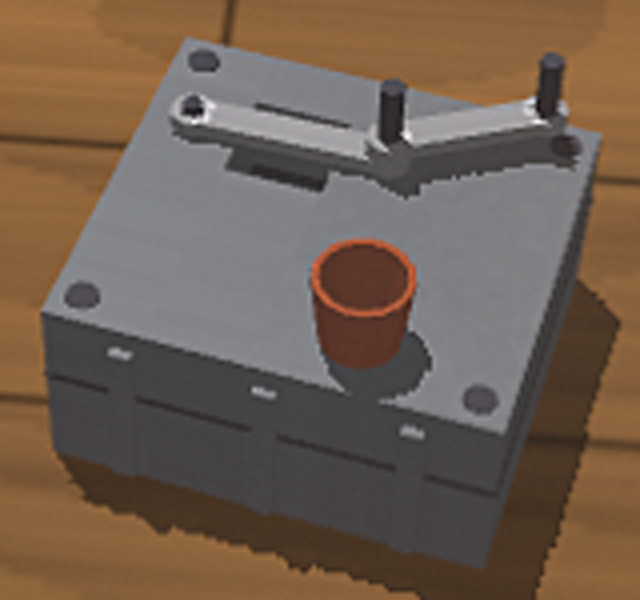

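View pics/z4.png

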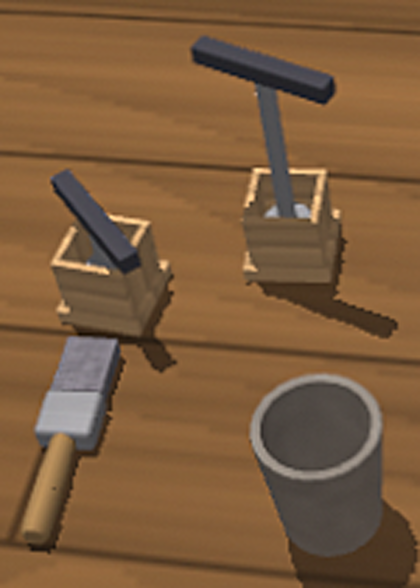

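```bash
cat >> h.py <<'E'
def tri(A,B):
    (o1,d1),(o2,d2)=A,B
    M=np.c_[d1,-d2];s=np.linalg.lstsq(M,o2-o1,rcond=None)[0]
    p,q=o1+d1*s[0],o2+d2*s[1];return (p+q)/2,np.linalg.norm(p-q)
E
python3 - <<'E'
from h import *
np.set_printoptions(precision=4,suppress=True)
t=load('top0');s=load('scene0')
z=lambda x,y,ox,oy,f:((x+.5)/f-.5+ox,(y+.5)/f-.5+oy)
T1=lambda x,y:z(x,y,180,195,3.5)
T2=lambda x,y:z(x,y,340,140,3)
S3=lambda x,y:z(x,y,285,180,4)
S4=lambda x,y:z(x,y,140,150,2.8)
loc=np.array([[100,110],[100,-110],[-100,-110],[-100,110]])/1000
def fit(P):
    P=P[:,:2];c=P.mean(0);a=sum(np.cross(l,p-c) for l,p in zip(loc,P));b=sum(l@(p-c) for l,p in zip(loc,P));th=np.arctan2(a,b)
    R=np.array([[np.cos(th),-np.sin(th)],[np.sin(th),np.cos(th)]]);return c,th,R,P-c-loc@R.T
Pt=np.array([onz(t,*T1(*p),.105) for p in [(118,57),(562,122),(499,536),(35,463)]])
# scene: +x near camera; +y right
Ps=np.array([onz(s,*S3(*p),.105) for p in [(505,435),(42,313),(187,38),(602,133)]])
for P in(Pt,Ps,(Pt+Ps)/2):
    c,th,R,e=fit(P);print('mould',c,th,'res mm',e.ravel()*1000)
    print(' shaft',c+R@[-.04,-.035],'pivot',c+R@[-.04,-.085],'cup',c+R@[.07,.03])
for n,a,b in[('elbow',(232,343),(393,86)),('end',(70,408),(552,60)),('pivotbolt',(463,397),(192,104))]:
    p,e=tri(ray(t,*T1(*a)),ray(s,*S3(*b)));print(n,p,e)
# handle ends (centre of end)
for n,a,b in[('h+y',(198,437),(330,90)),('h-y',(405,491),(198,48))]:
    p,e=tri(ray(t,*T2(*a)),ray(s,*S4(*b)));print(n,p,e, onz(t,*T2(*a),.19),onz(s,*S4(*b),.19))
E
```

```text
mould [0.578  0.0756] -0.2325270366712952 res mm [-0.2238  0.4234 -0.0539 -0.0943 -0.1761  0.1342  0.4538 -0.4634]
 shaft [0.5311 0.0507] pivot [0.5195 0.0021] cup [0.6531 0.0886]
mould [0.5743 0.0782] -0.23224298214241584 res mm [ 0.6516 -0.3486  0.4678 -0.1361 -0.1821  0.4988 -0.9373 -0.0141]
 shaft [0.5274 0.0534] pivot [0.5158 0.0047] cup [0.6494 0.0913]
mould [0.5762 0.0769] -0.23238483743252486 res mm [ 0.2139  0.0374  0.2069 -0.1152 -0.1791  0.3165 -0.2417 -0.2387]
 shaft [0.5292 0.052 ] pivot [0.5177 0.0034] cup [0.6512 0.09  ]
elbow [0.5467 0.1016 0.1692] 0.0009659437146925376
end [0.5239 0.1741 0.1711] 0.004201015046413548
pivotbolt [0.519  0.0038 0.1223] 0.0013481511305831393
h+y [ 0.5354 -0.1391  0.1876] 0.0048098210951355285 [ 0.5355 -0.1411  0.19  ] [ 0.5382 -0.1358  0.19  ]
h-y [ 0.5004 -0.2395  0.1885] 0.001884043543623852 [ 0.5005 -0.24    0.19  ] [ 0.5023 -0.2378  0.19  ]<stdin>:11: DeprecationWarning: Arrays of 2-dimensional vectors are deprecated. Use arrays of 3-dimensional vectors instead. (deprecated in NumPy 2.0)
```

```bash
cat >> h.py <<'E'
from scipy.spatial.transform import Rotation as Ro
def plan(P,yaw,n,start=None):
    o=get_obs()
    p0=np.array(o['tool_pos']);e=o['ee_rot'];R0=Ro.from_euler('xyz',e)
    P=np.array(P,float)
    R1=Ro.from_euler('xyz',[np.pi,0,yaw])
    dv=(R0.inv()*R1).as_rotvec(degrees=True)
    print('from',np.round(p0,4),'yaw',round(e[2],3),'total rotvec',np.round(dv,1),'dist',np.round(np.linalg.norm(P-p0)*1000,1))
    dP=(P-p0)/n;Rk=R0
    for k in range(n):
        t=Rk.inv().apply(dP)*1000
        print(' ',np.round(t,1),np.round(dv/n,2)); Rk=Rk*Ro.from_rotvec(dv/n,degrees=True)
E
python3 - <<'E'
from h import *
plan([.522,.19,.24],1.6,14)
E
```

```text
from [0.2264 0.5824 0.2308] yaw 2.771 total rotvec [-0.   0.  67.1] dist 491.4
  [-29.8 -18.5  -0.6] [-0.    0.    4.79]
  [-31.3 -15.9  -0.6] [-0.    0.    4.79]
  [-32.5 -13.2  -0.6] [-0.    0.    4.79]
  [-33.5 -10.5  -0.6] [-0.    0.    4.79]
  [-34.2  -7.7  -0.6] [-0.    0.    4.79]
  [-34.8  -4.8  -0.6] [-0.    0.    4.79]
  [-35.   -1.8  -0.6] [-0.    0.    4.79]
  [-35.1   1.1  -0.7] [-0.    0.    4.79]
  [-34.9   4.   -0.7] [-0.    0.    4.79]
  [-34.4   6.9  -0.7] [-0.    0.    4.79]
  [-33.7   9.8  -0.7] [-0.    0.    4.79]
  [-32.8  12.5  -0.7] [-0.    0.    4.79]
  [-31.6  15.2  -0.7] [-0.    0.    4.79]
  [-30.2  17.8  -0.7] [-0.    0.    4.79]
```

```bash
python3 -m pendant '[{"travel":[-30,-18.5,-0.6],"twist":[0,0,4.8],"jaw":0.5},{"travel":[-31,-16,-0.6],"twist":[0,0,4.8],"jaw":0.5},{"travel":[-32.5,-13,-0.6],"twist":[0,0,4.8],"jaw":0.5},{"travel":[-33.5,-10.5,-0.6],"twist":[0,0,4.8],"jaw":0.5},{"travel":[-34,-7.7,-0.6],"twist":[0,0,4.8],"jaw":0.5},{"travel":[-35,-5,-0.6],"twist":[0,0,4.8],"jaw":0.5},{"travel":[-35,-2,-0.6],"twist":[0,0,4.8],"jaw":0.5},{"travel":[-35,1,-0.6],"twist":[0,0,4.8],"jaw":0.5},{"travel":[-35,4,-0.6],"twist":[0,0,4.8],"jaw":0.5},{"travel":[-34.5,7,-0.6],"twist":[0,0,4.8],"jaw":0.5},{"travel":[-33.5,10,-0.6],"twist":[0,0,4.8],"jaw":0.5},{"travel":[-33,12.5,-0.6],"twist":[0,0,4.8],"jaw":0.5}]' 
python3 -m pendant '[{"travel":[-31.5,15,-0.7],"twist":[0,0,4.8],"jaw":0.5},{"travel":[-30,18,-0.7],"twist":[0,0,4.8],"jaw":0.5},{"travel":[0,0,0],"twist":[0,0,0],"jaw":0.5},{"travel":[0,0,0],"twist":[0,0,0],"jaw":0.5}]'
python3 - <<'E'
from h import *
snap("wrist","w1")
E
```

```text
time: 1.15
tool_pos: [0.4802, 0.2442, 0.2385]
ee_rot: [-3.142, -0.0, 1.761]
wrist_force: [0.9, 0.9, 0.9]
width: 0.501
time: 1.48
tool_pos: [0.5221, 0.1885, 0.2395]
ee_rot: [-3.141, 0.0, 1.595]
wrist_force: [-0.3, 1.1, -0.4]
width: 0.499
```

View pics/w1.png

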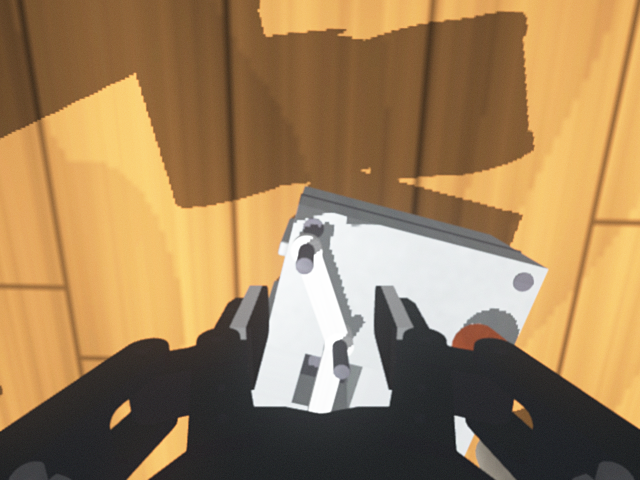

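Run:
```python
from h import *
np.set_printoptions(precision=4,suppress=True)
w=load('w1');t=load('top0');s=load('scene0')
z=lambda x,y,ox,oy,f:((x+.5)/f-.5+ox,(y+.5)/f-.5+oy)
T1=lambda x,y:z(x,y,180,195,3.5)
S3=lambda x,y:z(x,y,285,180,4)
for n,a,b,c in[('elbow',(232,343),(393,86),(341,371)),('end',(70,408),(552,60),(305,265))]:
    print(n,onz(t,*T1(*a),.158),onz(s,*S3(*b),.158),onz(w,*c,.158))
# mould visible corners in wrist: +x+y (547,268), -x+y (308,187)
for c in[(547,268),(308,187)]: print(onz(w,*c,.105))
```

```text
elbow [0.5482 0.1028 0.158 ] [0.5346 0.1022 0.158 ] [0.5374 0.102  0.158 ]
end [0.5254 0.1752 0.158 ] [0.5086 0.1777 0.158 ] [0.512  0.1772 0.158 ]
[0.6974 0.1606 0.105 ]
[0.5115 0.2185 0.105 ]
```

Run:
```python
from h import *
plan([.511,.1775,.133],1.595,4)
```

```text
from [0.5214 0.1895 0.2396] yaw 1.597 total rotvec [-0.  -0.   0.1] dist 107.8
  [-2.9 -2.7 26.6] [-0.01 -0.    0.03]
  [-2.9 -2.7 26.6] [-0.01 -0.    0.03]
  [-2.9 -2.7 26.6] [-0.01 -0.    0.03]
  [-2.9 -2.7 26.6] [-0.01 -0.    0.03]
```

```bash
python3 -m pendant '[{"travel":[-11.7,-10.8,0],"twist":[0,0,0],"jaw":0.5},{"travel":[0,0,35],"twist":[0,0,0],"jaw":0.5},{"travel":[0,0,35],"twist":[0,0,0],"jaw":0.5},{"travel":[0,0,36.5],"twist":[0,0,0],"jaw":0.5},{"travel":[0,0,0],"twist":[0,0,0],"jaw":0.25},{"travel":[0,0,0],"twist":[0,0,0],"jaw":0.25},{"travel":[0,0,0],"twist":[0,0,0],"jaw":0.25}]' 20
python3 - <<'E'
from h import *
snap("wrist","w2");c=snap("scene","s2")
cv2.imwrite('pics/s2z.png',cv2.resize(c['pixels'][120:330,285:485],None,fx=3,fy=2.85,interpolation=cv2.INTER_CUBIC))
E
```

```text
time: 2.12
tool_pos: [0.5114, 0.1788, 0.135]
ee_rot: [3.14, -0.0, 1.599]
wrist_force: [-0.4, -0.5, 1.1]
width: 0.25
```

View pics/w2.png

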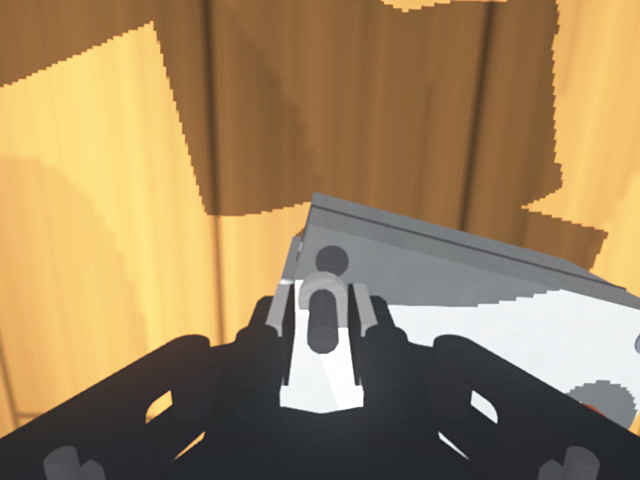

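View pics/s2z.png

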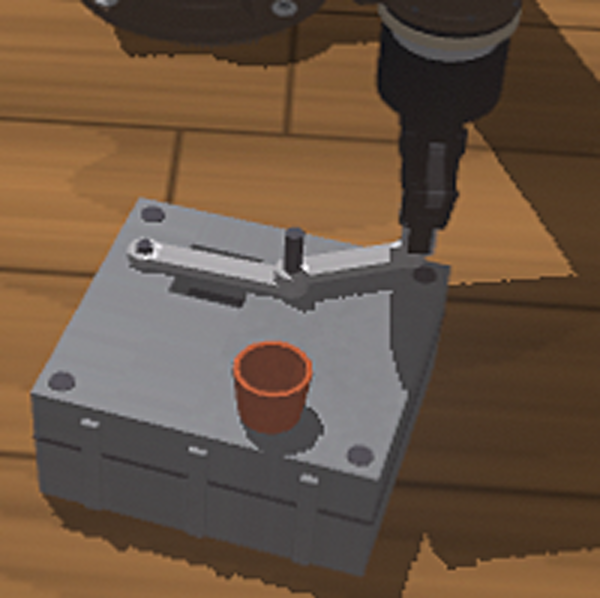

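```bash
python3 -m pendant '[{"travel":[0,-4.5,0],"twist":[0,0,0],"jaw":0.25},{"travel":[-2.5,-6,0],"twist":[0,0,-4.58],"jaw":0.25},{"travel":[-2.5,-6,0],"twist":[0,0,-4.58],"jaw":0.25},{"travel":[-2.5,-6,0],"twist":[0,0,-4.58],"jaw":0.25},{"travel":[-2.5,-6,0],"twist":[0,0,-4.58],"jaw":0.25},{"travel":[-2.5,-6,0],"twist":[0,0,-4.58],"jaw":0.25},{"travel":[-2.5,-6,0],"twist":[0,0,-4.58],"jaw":0.25},{"travel":[-2.5,-6,0],"twist":[0,0,-4.58],"jaw":0.25},{"travel":[-2.5,-6,0],"twist":[0,0,-4.58],"jaw":0.25},{"travel":[-2.5,-6,0],"twist":[0,0,-4.58],"jaw":0.25},{"travel":[0,0,0],"twist":[0,0,0],"jaw":0.25}]'
python3 - <<'E'
from h import *
o=get_obs();print(o['wrist_force'],o['wrist_torque'],o['qpos'])
snap("wrist","w3");c=snap("scene","s3")
cv2.imwrite('pics/s3z.png',cv2.resize(c['pixels'][120:330,285:485],None,fx=3,fy=2.85,interpolation=cv2.INTER_CUBIC))
E
```

```text
time: 3.13
tool_pos: [0.4639, 0.1387, 0.1345]
ee_rot: [3.14, 0.001, 2.321]
wrist_force: [0.2, 0.5, -0.5]
width: 0.252
[ 0.19155929  0.49538866 -0.46535056] [ 0.00765348 -0.03949672  0.03307775] [ 1.53972856e-01  4.30298769e-01  2.00339544e+00  9.42723953e-05
  7.06262654e-01 -5.95827513e-01]
```

View pics/w3.png

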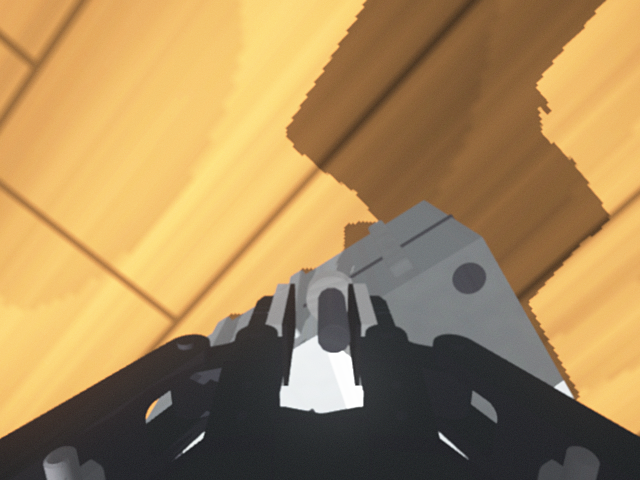

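View pics/s3z.png

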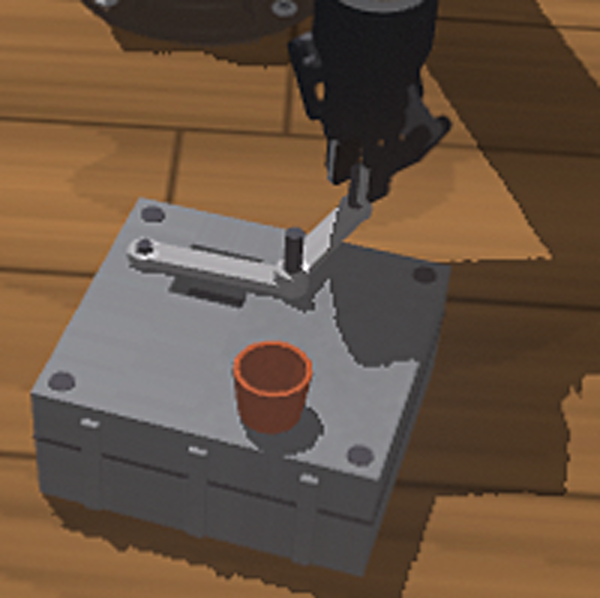

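```bash
python3 -m pendant '[{"travel":[-2.5,-6,0],"twist":[0,0,-4.58],"jaw":0.25},{"travel":[-2.5,-6,0],"twist":[0,0,-4.58],"jaw":0.25},{"travel":[-2.5,-6,0],"twist":[0,0,-4.58],"jaw":0.25},{"travel":[-2.5,-6,0],"twist":[0,0,-4.58],"jaw":0.25},{"travel":[-2.5,-6,0],"twist":[0,0,-4.58],"jaw":0.25},{"travel":[-2.5,-6,0],"twist":[0,0,-4.58],"jaw":0.25},{"travel":[-2.5,-6,0],"twist":[0,0,-4.58],"jaw":0.25},{"travel":[-2.5,-6,0],"twist":[0,0,-4.58],"jaw":0.25},{"travel":[-2.5,-6,0],"twist":[0,0,-4.58],"jaw":0.25},{"travel":[-2.5,-6,0],"twist":[0,0,-4.58],"jaw":0.25},{"travel":[-2.5,-6,0],"twist":[0,0,-4.58],"jaw":0.25},{"travel":[0,0,0],"twist":[0,0,0],"jaw":0.25}]'
python3 - <<'E'
from h import *
o=get_obs();print(o['wrist_force'],o['wrist_torque'],o['qpos'])
snap("wrist","w4");c=snap("scene","s4")
cv2.imwrite('pics/s4z.png',cv2.resize(c['pixels'][120:330,285:485],None,fx=3,fy=2.85,interpolation=cv2.INTER_CUBIC))
E
```

```text
time: 4.23
tool_pos: [0.4627, 0.0696, 0.1337]
ee_rot: [3.142, 0.001, -3.086]
wrist_force: [-0.3, 0.6, -0.2]
width: 0.248
[-0.25421328  0.62879368 -0.22264112] [0.02644747 0.01598062 0.00794258] [ 7.97468241e-03  4.13481546e-01  2.04125999e+00  6.65595546e-05
  6.86065522e-01 -1.61860101e+00]
```

View pics/w4.png

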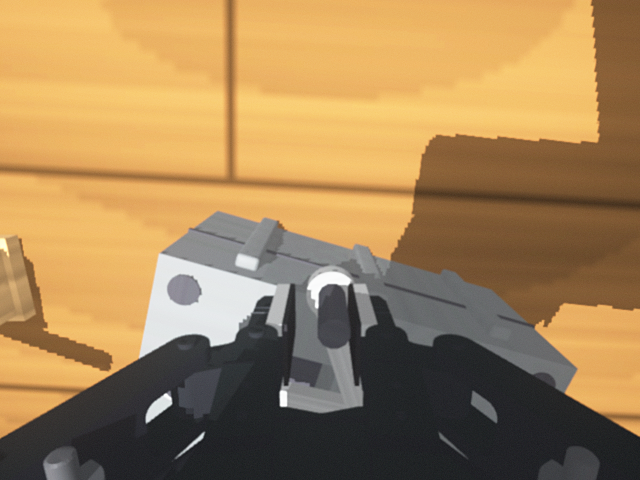

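View pics/s4z.png

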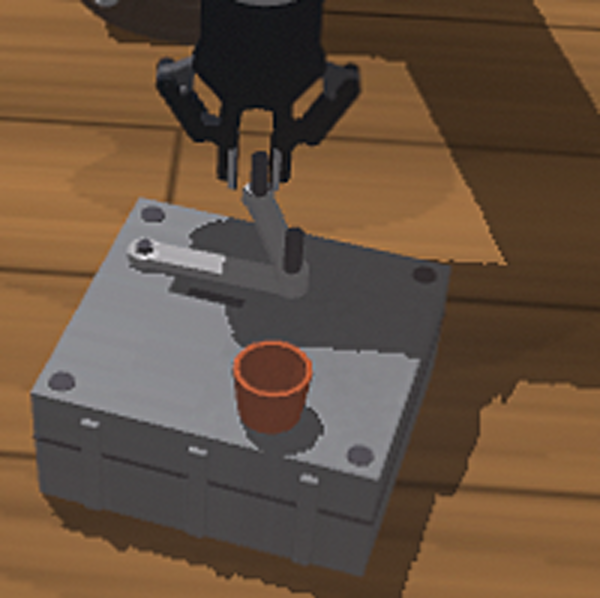

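```bash
python3 -m pendant '[{"travel":[-2.5,-6,0],"twist":[0,0,-4.58],"jaw":0.25},{"travel":[-2.5,-6,0],"twist":[0,0,-4.58],"jaw":0.25},{"travel":[-2.5,-6,0],"twist":[0,0,-4.58],"jaw":0.25},{"travel":[-2.5,-6,0],"twist":[0,0,-4.58],"jaw":0.25},{"travel":[-2.5,-6,0],"twist":[0,0,-4.58],"jaw":0.25},{"travel":[-2.5,-6,0],"twist":[0,0,-4.58],"jaw":0.25},{"travel":[-2.5,-6,0],"twist":[0,0,-4.58],"jaw":0.25},{"travel":[-2.5,-6,0],"twist":[0,0,-4.58],"jaw":0.25},{"travel":[-2.5,-6,0],"twist":[0,0,-4.58],"jaw":0.25},{"travel":[0,0,0],"twist":[0,0,0],"jaw":0.25}]'
python3 - <<'E'
from h import *
o=get_obs();print(o['wrist_force'],o['wrist_torque'],o['qpos'])
snap("wrist","w5");c=snap("scene","s5")
cv2.imwrite('pics/s5z.png',cv2.resize(c['pixels'][120:330,285:485],None,fx=3,fy=2.85,interpolation=cv2.INTER_CUBIC))
E
```

```text
time: 5.17
tool_pos: [0.5027, 0.0289, 0.1334]
ee_rot: [-3.141, 0.0, -2.367]
wrist_force: [-0.2, 0.6, -0.6]
width: 0.247
[-0.1853703   0.57645367 -0.5934341 ] [0.00579663 0.05349122 0.02111539] [-7.38208342e-02  4.54419685e-01  1.95849924e+00  1.10480899e-04
  7.28217255e-01 -2.41936573e+00]
```

View pics/w5.png

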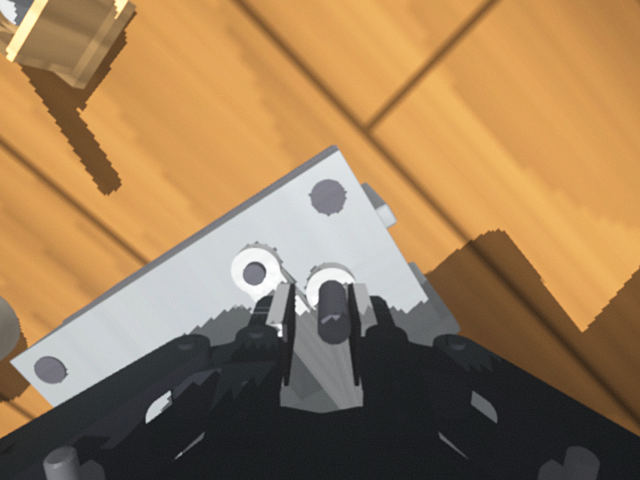

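View pics/s5z.png

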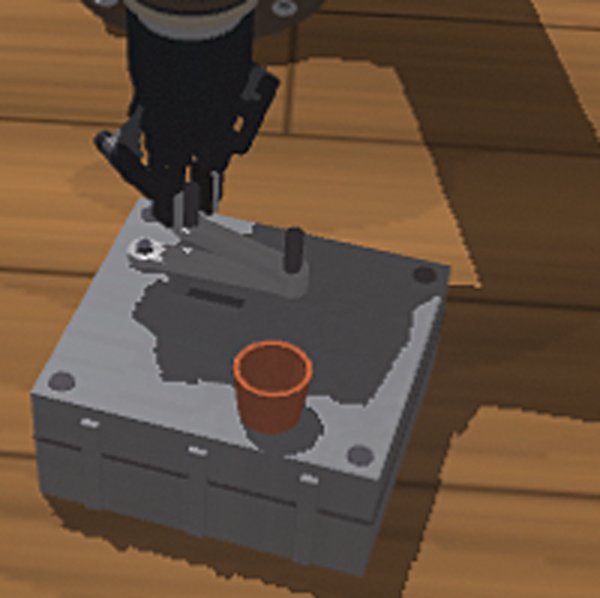

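```bash
python3 -m pendant '[{"travel":[-1.5,-3.7,0],"twist":[0,0,0],"jaw":0.25},{"travel":[-1.5,-3.7,0],"twist":[0,0,0],"jaw":0.25},{"travel":[-0.75,-1.8,0],"twist":[0,0,0],"jaw":0.25},{"travel":[0,0,0],"twist":[0,0,0],"jaw":0.25}]'
python3 -m pendant '[{"travel":[-0.75,-1.8,0],"twist":[0,0,0],"jaw":0.25},{"travel":[0,0,0],"twist":[0,0,0],"jaw":0.25}]'
python3 -m pendant '[{"travel":[-0.4,-0.9,0],"twist":[0,0,0],"jaw":0.25},{"travel":[0,0,0],"twist":[0,0,0],"jaw":0.25}]'
python3 -m pendant '[{"travel":[-0.4,-0.9,0],"twist":[0,0,0],"jaw":0.25},{"travel":[0,0,0],"twist":[0,0,0],"jaw":0.25}]'
```

```text
time: 5.6
tool_pos: [0.5116, 0.0248, 0.1334]
ee_rot: [-3.141, 0.0, -2.368]
wrist_force: [-0.3, -0.5, -0.3]
width: 0.251
time: 5.77
tool_pos: [0.5131, 0.024, 0.1334]
ee_rot: [-3.142, 0.0, -2.368]
wrist_force: [-0.7, -0.4, -0.4]
width: 0.249
time: 5.93
tool_pos: [0.5139, 0.0237, 0.1334]
ee_rot: [3.142, 0.0, -2.367]
wrist_force: [-0.8, 0.6, 0.5]
width: 0.253
time: 6.1
tool_pos: [0.5148, 0.0233, 0.1334]
ee_rot: [3.142, 0.0, -2.367]
wrist_force: [-0.3, -0.8, -0.0]
width: 0.249
```

```bash
python3 -m pendant '[{"travel":[-0.4,-0.9,0],"twist":[0,0,0],"jaw":0.25},{"travel":[0,0,0],"twist":[0,0,0],"jaw":0.25}]'
python3 -m pendant '[{"travel":[-0.4,-0.9,0],"twist":[0,0,0],"jaw":0.25},{"travel":[0,0,0],"twist":[0,0,0],"jaw":0.25}]'
python3 - <<'E'
from h import *
o=get_obs();print(o['wrist_force'],o['wrist_torque'],o['qpos'])
c=snap("wrist","w6")
cv2.imwrite('pics/w6z.png',cv2.resize(c['pixels'][200:420,220:440],None,fx=2.7,fy=2.7,interpolation=cv2.INTER_CUBIC))
c=snap("scene","s6")
cv2.imwrite('pics/s6z.png',cv2.resize(c['pixels'][120:330,285:485],None,fx=3,fy=2.85,interpolation=cv2.INTER_CUBIC))
E
```

```text
time: 6.27
tool_pos: [0.5158, 0.023, 0.1334]
ee_rot: [3.142, 0.0, -2.367]
wrist_force: [-0.5, 0.3, -0.5]
width: 0.253
time: 6.43
tool_pos: [0.5161, 0.0228, 0.1333]
ee_rot: [3.14, -0.001, -2.367]
wrist_force: [-4.1, 1.7, 1.5]
width: 0.249
[-4.0555725   1.7154869   1.51443177] [0.24769187 0.61726853 0.06387569] [-8.38970656e-02  4.70051520e-01  1.92654315e+00  3.97071665e-04
  7.46318074e-01 -2.42944102e+00]
```

View pics/w6z.png

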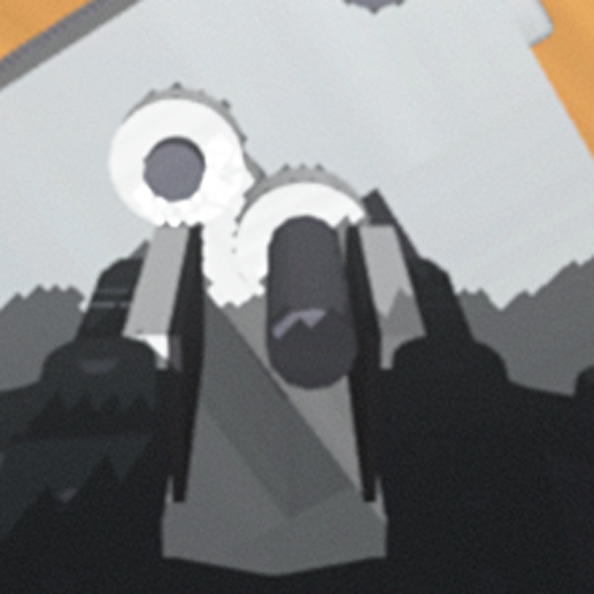

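View pics/s6z.png

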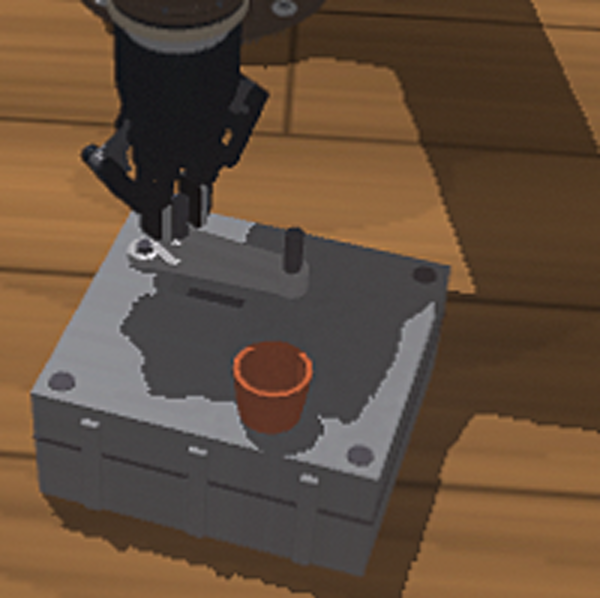

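```bash
python3 -m pendant '[{"travel":[0.4,2.5,0],"twist":[0,0,0],"jaw":0.3},{"travel":[0,0,-35],"twist":[0,0,0],"jaw":0.5},{"travel":[0,0,-35],"twist":[0,0,0],"jaw":0.5},{"travel":[0,0,0],"twist":[0,0,7.1],"jaw":0.5},{"travel":[0,0,0],"twist":[0,0,7.1],"jaw":0.5},{"travel":[0,0,0],"twist":[0,0,7.1],"jaw":0.5},{"travel":[0,0,0],"twist":[0,0,7.1],"jaw":0.5},{"travel":[0,0,0],"twist":[0,0,7.1],"jaw":0.5},{"travel":[0,0,0],"twist":[0,0,7.1],"jaw":0.5},{"travel":[0,0,0],"twist":[0,0,7.1],"jaw":0.5},{"travel":[0,0,0],"twist":[0,0,7.1],"jaw":0.5},{"travel":[0,0,0],"twist":[0,0,7.1],"jaw":0.5}]'
python3 -m pendant '[{"travel":[0,0,0],"twist":[0,0,7.1],"jaw":0.5},{"travel":[0,0,0],"twist":[0,0,7.1],"jaw":0.5},{"travel":[0,0,0],"twist":[0,0,7.1],"jaw":0.5},{"travel":[0,0,0],"twist":[0,0,7.1],"jaw":0.5},{"travel":[0,0,0],"twist":[0,0,7.1],"jaw":0.5},{"travel":[0,0,0],"twist":[0,0,7.1],"jaw":0.5},{"travel":[0,0,0],"twist":[0,0,7.1],"jaw":0.5},{"travel":[0,0,0],"twist":[0,0,7.1],"jaw":0.5},{"travel":[0,0,0],"twist":[0,0,7.1],"jaw":0.5},{"travel":[0,0,0],"twist":[0,0,7.1],"jaw":0.5},{"travel":[0,0,0],"twist":[0,0,7.1],"jaw":0.5},{"travel":[0,0,0],"twist":[0,0,0],"jaw":0.5}]'
python3 - <<'E'
from h import *
plan([.5365,.102,.205],1.38,3)
snap("wrist","w7");c=snap("top","t7")
cv2.imwrite('pics/t7z.png',cv2.resize(c['pixels'][180:350,170:350],None,fx=3.3,fy=3.3,interpolation=cv2.INTER_CUBIC))
E
```

```text
time: 7.53
tool_pos: [0.515, 0.0241, 0.2035]
ee_rot: [3.141, 0.001, 2.795]
wrist_force: [-0.3, -0.3, 0.4]
width: 0.501
time: 8.53
tool_pos: [0.5149, 0.0241, 0.2035]
ee_rot: [3.14, -0.0, 1.432]
wrist_force: [0.1, 0.4, -0.6]
width: 0.501
from [0.5149 0.0241 0.2035] yaw 1.432 total rotvec [ 0.1 -0.   3. ] dist 80.8
  [26.7  3.5 -0.5] [ 0.03 -0.    0.99]
  [26.8  3.1 -0.5] [ 0.03 -0.    0.99]
  [26.8  2.6 -0.5] [ 0.03 -0.    0.99]
```

View pics/w7.png

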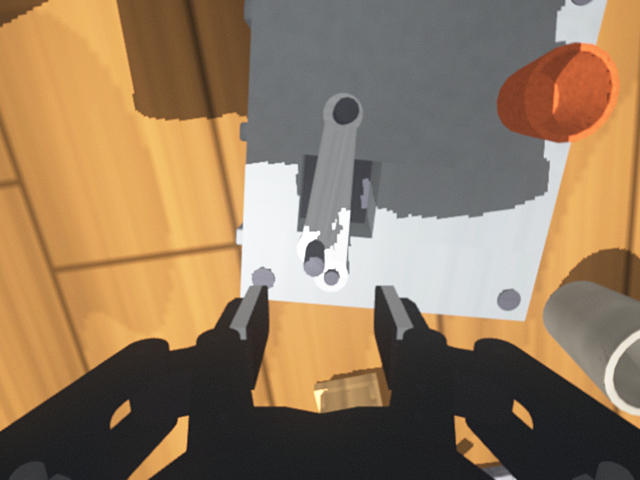

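View pics/t7z.png

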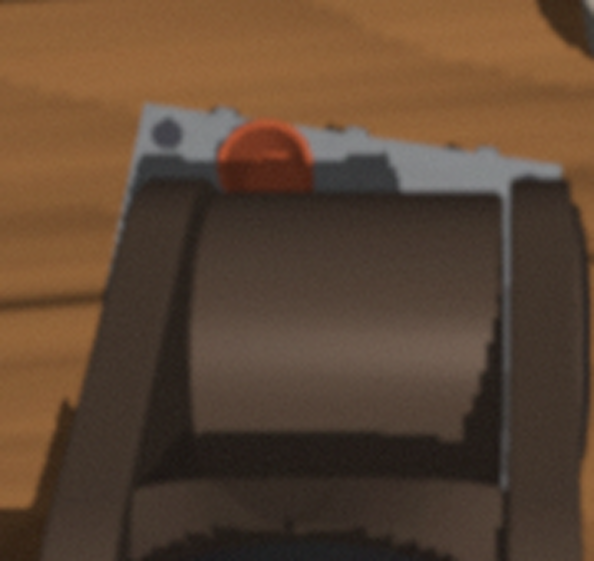

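Run:
```python
from h import *
np.set_printoptions(precision=4,suppress=True)
w=load('w7')
e=onz(w,346,110,.158);n=onz(w,315,267,.158);p=onz(w,331,277,.121)
print(e,n,p,np.linalg.norm(e-n),np.linalg.norm((e-p)[:2]))
print(np.arctan2(*(e-p)[1::-1]), (np.arctan2(*(n-e)[1::-1])-np.arctan2(*(e-p)[1::-1]))%6.283)
print([onz(w,*q,.105) for q in[(305,154),(382,160),(297,230),(373,238)]])
plan([e[0],e[1],.205],1.38,3)
```

```text
[0.537 0.1   0.158] [0.5116 0.025  0.158 ] [0.5182 0.004  0.121 ] 0.07914154900829061 0.09783575626813608
1.3782785779442093 3.007168980620567
[array([0.5126, 0.0804, 0.105 ]), array([0.5594, 0.0702, 0.105 ]), array([0.5002, 0.0333, 0.105 ]), array([0.5487, 0.021 , 0.105 ])]
from [0.5148 0.0241 0.2035] yaw 1.442 total rotvec [ 0.  -0.   3.6] dist 79.1
  [26.   4.1 -0.5] [ 0.02 -0.    1.18]
  [26.1  3.5 -0.5] [ 0.02 -0.    1.18]
  [26.2  3.  -0.5] [ 0.02 -0.    1.18]
```

```bash
python3 -m pendant '[{"travel":[26,4,0],"twist":[0,0,1.2],"jaw":0.5},{"travel":[26,3.5,0],"twist":[0,0,1.2],"jaw":0.5},{"travel":[26.5,3,0],"twist":[0,0,1.2],"jaw":0.5},{"travel":[0,0,35],"twist":[0,0,0],"jaw":0.5},{"travel":[0,0,35],"twist":[0,0,0],"jaw":0.5},{"travel":[0,0,0],"twist":[0,0,0],"jaw":0.25},{"travel":[0,0,0],"twist":[0,0,0],"jaw":0.25},{"travel":[0,0,0],"twist":[0,0,0],"jaw":0.25}]'
python3 - <<'E'
from h import *
print(get_obs()['wrist_force'])
snap("wrist","w8")
E
```

```text
time: 9.3
tool_pos: [0.5377, 0.1, 0.1348]
ee_rot: [3.14, -0.0, 1.376]
wrist_force: [0.1, -0.6, 1.3]
width: 0.249
[ 0.09733644 -0.60089147  1.27918142]
```

View pics/w8.png

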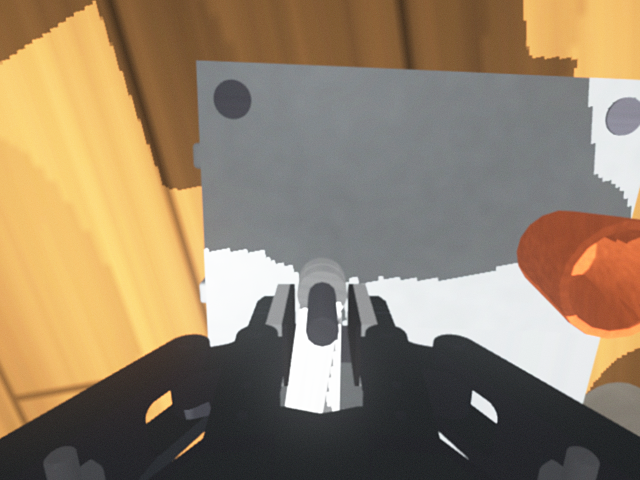

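```bash
python3 -m pendant '[{"travel":[0,4,0],"twist":[0,0,0],"jaw":0.25},{"travel":[-0.3,4,0],"twist":[0,0,2.29],"jaw":0.25},{"travel":[-0.7,8,0],"twist":[0,0,4.58],"jaw":0.25},{"travel":[-0.7,8,0],"twist":[0,0,4.58],"jaw":0.25},{"travel":[-0.7,8,0],"twist":[0,0,4.58],"jaw":0.25},{"travel":[-0.7,8,0],"twist":[0,0,4.58],"jaw":0.25},{"travel":[-0.7,8,0],"twist":[0,0,4.58],"jaw":0.25},{"travel":[-0.7,8,0],"twist":[0,0,4.58],"jaw":0.25},{"travel":[-0.7,8,0],"twist":[0,0,4.58],"jaw":0.25},{"travel":[-0.7,8,0],"twist":[0,0,4.58],"jaw":0.25},{"travel":[-0.7,8,0],"twist":[0,0,4.58],"jaw":0.25},{"travel":[-0.3,4,0],"twist":[0,0,2.29],"jaw":0.25}]'
python3 - <<'E'
from h import *
o=get_obs();print(o['wrist_force'],o['wrist_torque'],o['qpos'])
snap("wrist","w9");c=snap("scene","s9")
cv2.imwrite('pics/s9z.png',cv2.resize(c['pixels'][120:330,285:485],None,fx=3,fy=2.85,interpolation=cv2.INTER_CUBIC))
E
```

```text
time: 10.35
tool_pos: [0.6047, 0.0519, 0.1351]
ee_rot: [3.141, -0.002, 0.571]
wrist_force: [-0.9, 3.0, 1.0]
width: 0.249
[-0.88945887  2.99018842  1.02203181] [ 0.62256427  0.01625965 -0.0130361 ] [-2.34120699e-02  5.72707142e-01  1.70460762e+00  7.25644999e-04
  8.61654541e-01  9.75991459e-01]
```

View pics/w9.png

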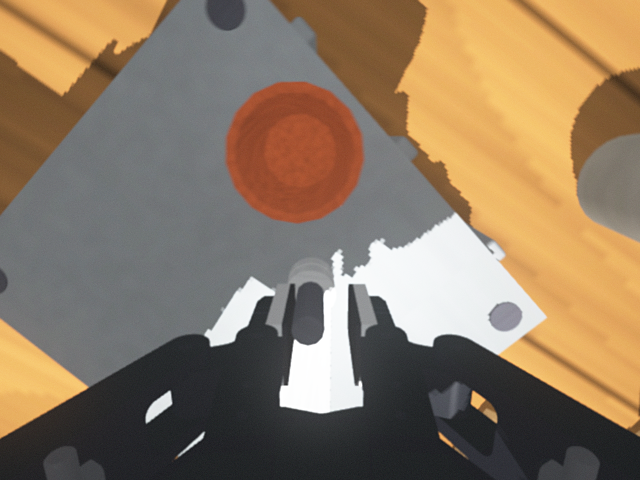

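View pics/s9z.png

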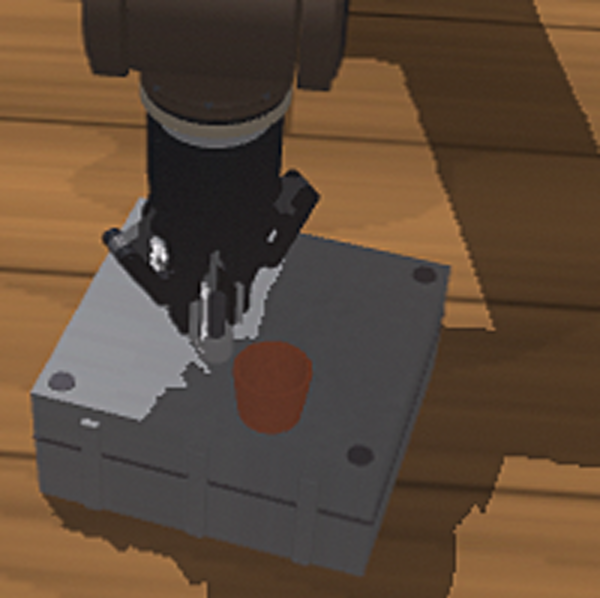

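```bash
python3 -m pendant '[{"travel":[-0.7,8,0],"twist":[0,0,4.58],"jaw":0.25},{"travel":[-0.7,8,0],"twist":[0,0,4.58],"jaw":0.25},{"travel":[-0.7,8,0],"twist":[0,0,4.58],"jaw":0.25},{"travel":[-0.7,8,0],"twist":[0,0,4.58],"jaw":0.25},{"travel":[-0.7,8,0],"twist":[0,0,4.58],"jaw":0.25},{"travel":[-0.7,8,0],"twist":[0,0,4.58],"jaw":0.25},{"travel":[-0.7,8,0],"twist":[0,0,4.58],"jaw":0.25},{"travel":[-0.7,8,0],"twist":[0,0,4.58],"jaw":0.25},{"travel":[-0.7,8,0],"twist":[0,0,4.58],"jaw":0.25},{"travel":[-0.7,8,0],"twist":[0,0,4.58],"jaw":0.25},{"travel":[-0.7,8,0],"twist":[0,0,4.58],"jaw":0.25},{"travel":[-0.3,4,0],"twist":[0,0,2.29],"jaw":0.25}]'
python3 -m pendant '[{"travel":[-0.3,4,0],"twist":[0,0,2.29],"jaw":0.25},{"travel":[0,0,0],"twist":[0,0,0],"jaw":0.25}]'
python3 -m pendant '[{"travel":[0,1.5,0],"twist":[0,0,0],"jaw":0.25},{"travel":[0,0,0],"twist":[0,0,0],"jaw":0.25}]'
```

```text
time: 11.45
tool_pos: [0.6097, -0.0369, 0.1345]
ee_rot: [-3.141, -0.001, -0.346]
wrist_force: [0.1, 2.7, 1.4]
width: 0.246
time: 11.62
tool_pos: [0.608, -0.0406, 0.1344]
ee_rot: [-3.141, -0.001, -0.384]
wrist_force: [-0.1, 0.6, 0.4]
width: 0.253
time: 11.78
tool_pos: [0.6076, -0.0415, 0.134]
ee_rot: [-3.141, -0.001, -0.382]
wrist_force: [0.2, 0.3, 0.5]
width: 0.25
```

```bash
for i in 1; do python3 -m pendant '[{"travel":[0,2,0],"twist":[0,0,0],"jaw":0.25},{"travel":[0,0,0],"twist":[0,0,0],"jaw":0.25}]'; python3 -m pendant '[{"travel":[0,1.5,0],"twist":[0,0,0],"jaw":0.25},{"travel":[0,0,0],"twist":[0,0,0],"jaw":0.25}]'; python3 -m pendant '[{"travel":[0,1,0],"twist":[0,0,0],"jaw":0.25},{"travel":[0,0,0],"twist":[0,0,0],"jaw":0.25}]';done
```

```text
time: 11.95
tool_pos: [0.6068, -0.0434, 0.1336]
ee_rot: [-3.141, -0.001, -0.383]
wrist_force: [-0.2, 2.4, 1.8]
width: 0.25
time: 12.12
tool_pos: [0.6061, -0.0449, 0.1335]
ee_rot: [-3.141, -0.0, -0.383]
wrist_force: [0.6, 1.1, 1.3]
width: 0.249
time: 12.28
tool_pos: [0.6057, -0.0458, 0.1334]
ee_rot: [-3.141, -0.0, -0.384]
wrist_force: [0.8, 0.5, 0.9]
width: 0.249
```

```bash
python3 -m pendant '[{"travel":[0,1,0],"twist":[0,0,0],"jaw":0.25},{"travel":[0,0,0],"twist":[0,0,0],"jaw":0.25}]'; python3 -m pendant '[{"travel":[0,1,0],"twist":[0,0,0],"jaw":0.25},{"travel":[0,0,0],"twist":[0,0,0],"jaw":0.25}]'
python3 - <<'E'
from h import *
o=get_obs();print(o['wrist_force'],o['wrist_torque'],o['qpos'])
c=snap("wrist","w10")
E
```

```text
time: 12.45
tool_pos: [0.6053, -0.0467, 0.1334]
ee_rot: [-3.141, -0.0, -0.384]
wrist_force: [1.6, 2.4, 2.0]
width: 0.25
time: 12.62
tool_pos: [0.6052, -0.0469, 0.1334]
ee_rot: [-3.14, -0.0, -0.384]
wrist_force: [3.5, 8.3, 0.9]
width: 0.255
[3.52113071 8.32069545 0.90473329] [ 1.15897809 -0.66473446 -0.01556106] [-1.86693255e-01  5.75566589e-01  1.70433603e+00  1.73951738e-03
  8.61022504e-01  1.76692364e+00]
```

View pics/w10.png

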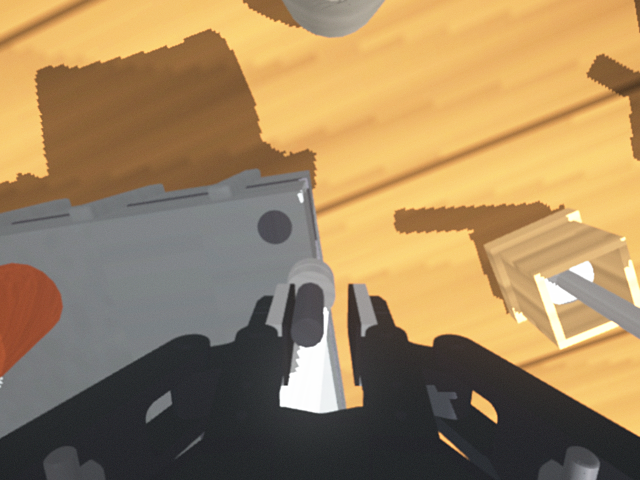

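```bash
python3 -m pendant '[{"travel":[0,-3.5,0],"twist":[0,0,0],"jaw":0.3},{"travel":[0,0,-33],"twist":[0,0,0],"jaw":0.5},{"travel":[0,0,-33],"twist":[0,0,0],"jaw":0.6},{"travel":[0,0,-35],"twist":[0,0,0],"jaw":0.6}]'
python3 - <<'E'
from h import *
plan([.508,-.013,.235],1.235,13)
E
```

```text
time: 13.0
tool_pos: [0.6055, -0.0444, 0.2347]
ee_rot: [3.14, 0.003, -0.384]
wrist_force: [1.1, -0.1, 0.0]
width: 0.604
from [ 0.6055 -0.0444  0.2347] yaw -0.384 total rotvec [ -0.1   0.2 -92.7] dist 102.4
  [-7.9  0.6 -0. ] [-0.01  0.01 -7.13]
  [-7.9 -0.4 -0. ] [-0.01  0.01 -7.13]
  [-7.8 -1.4 -0. ] [-0.01  0.01 -7.13]
  [-7.5 -2.3 -0. ] [-0.01  0.01 -7.13]
  [-7.2 -3.3 -0. ] [-0.01  0.01 -7.13]
  [-6.7 -4.1 -0. ] [-0.01  0.01 -7.13]
  [-6.2 -4.9 -0. ] [-0.01  0.01 -7.13]
  [-5.5 -5.7 -0. ] [-0.01  0.01 -7.13]
  [-4.7 -6.3 -0. ] [-0.01  0.01 -7.13]
  [-3.9 -6.8 -0. ] [-0.01  0.01 -7.13]
  [-3.1 -7.3 -0. ] [-0.01  0.01 -7.13]
  [-2.1 -7.6 -0. ] [-0.01  0.01 -7.13]
  [-1.2 -7.8 -0. ] [-0.01  0.01 -7.13]
```

```bash
python3 -m pendant '[{"travel":[-8,0.6,0],"twist":[0,0,-7.14],"jaw":0.6},{"travel":[-8,-0.4,0],"twist":[0,0,-7.14],"jaw":0.6},{"travel":[-8,-1.4,0],"twist":[0,0,-7.14],"jaw":0.6},{"travel":[-7.5,-2.3,0],"twist":[0,0,-7.14],"jaw":0.6},{"travel":[-7,-3.3,0],"twist":[0,0,-7.14],"jaw":0.6},{"travel":[-6.7,-4,0],"twist":[0,0,-7.14],"jaw":0.6},{"travel":[-6,-5,0],"twist":[0,0,-7.14],"jaw":0.6},{"travel":[-5.5,-5.7,0],"twist":[0,0,-7.14],"jaw":0.6},{"travel":[-4.7,-6.3,0],"twist":[0,0,-7.14],"jaw":0.6},{"travel":[-4,-7,0],"twist":[0,0,-7.14],"jaw":0.6},{"travel":[-3,-7.3,0],"twist":[0,0,-7.14],"jaw":0.6},{"travel":[-2,-7.6,0],"twist":[0,0,-7.14],"jaw":0.6}]'
python3 -m pendant '[{"travel":[-1.2,-7.8,0],"twist":[0,0,-7.14],"jaw":0.6},{"travel":[0,0,0],"twist":[0,0,0],"jaw":0.6},{"travel":[0,0,0],"twist":[0,0,0],"jaw":0.6}]'
python3 - <<'E'
from h import *
c=snap("wrist","w11")
E
```

```text
time: 14.0
tool_pos: [0.5152, -0.015, 0.2341]
ee_rot: [-3.141, 0.001, 1.118]
wrist_force: [-0.4, -0.9, 1.0]
width: 0.604
time: 14.25
tool_pos: [0.5083, -0.0127, 0.2344]
ee_rot: [-3.141, 0.0, 1.233]
wrist_force: [0.4, 0.5, -0.1]
width: 0.6
```

View pics/w11.png

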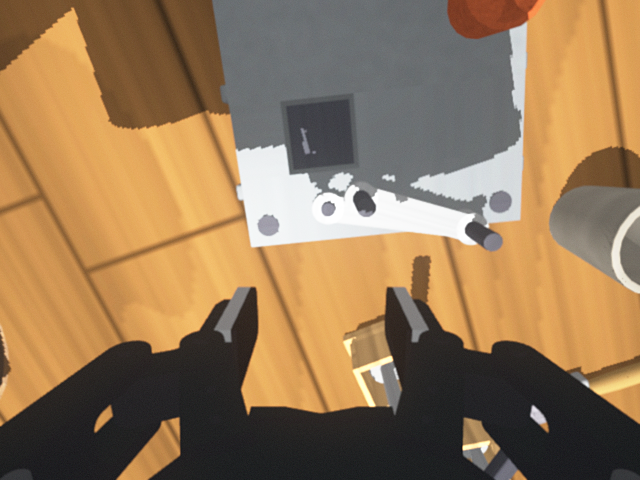

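Run:
```python
from h import *
np.set_printoptions(precision=4,suppress=True)
w=load('w11')
a=w['pixels'][85:185,270:370].astype(float)
b=np.clip((a-20)*3.0,0,255).astype(np.uint8)
cv2.imwrite('pics/w11z.png',cv2.resize(b,None,fx=6,fy=6,interpolation=cv2.INTER_CUBIC))
g=a.mean(2);print(np.percentile(g,[1,5,10,25,50,75]))
e=onz(w,489,241,.158);n=onz(w,364,204,.158);p=onz(w,329,209,.121)
i=np.arctan2(*(e-p)[1::-1]);print(e,n,p,'inner',np.pi/2-.2325-i,'outer',(np.arctan2(*(n-e)[1::-1])-i)%6.283)
```

```text
[ 63.6667  65.6667  67.      70.3333 102.6667 115.    ]
[ 0.6046 -0.0405  0.158 ] [0.5409 0.0056 0.158 ] [0.5191 0.0025 0.121 ] inner 1.8044802321693019 outer 2.981750474991634
```

View pics/w11z.png

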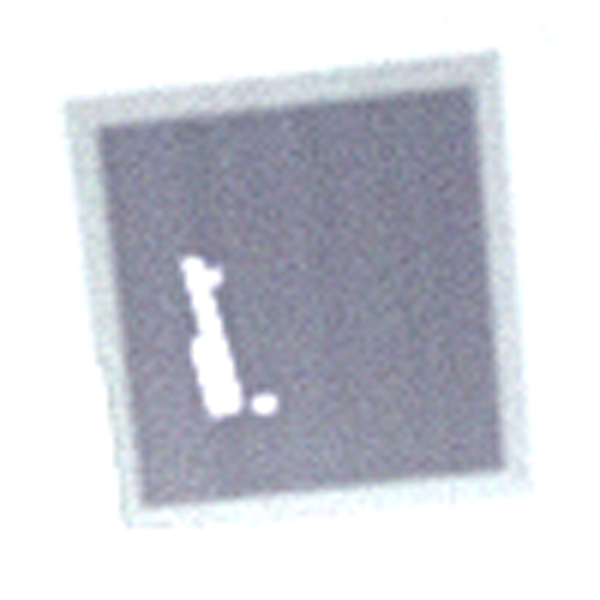

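Run:
```python
from h import *
ims=[camera("wrist")['pixels'].astype(float) for _ in range(6)]
c=camera("wrist");m=np.mean(ims+[c['pixels']],0)
np.savez('w12.npz',mean=m,**{k:np.array(v) for k,v in c.items()})
a=cv2.GaussianBlur(m,(0,0),0.6)[85:185,270:370]
g=a.mean(2);b=np.clip((g-60)*14,0,255).astype(np.uint8)
cv2.imwrite('pics/w12z.png',cv2.resize(b,None,fx=6,fy=6,interpolation=cv2.INTER_CUBIC))
```

```text
(no output)
```

View pics/w12z.png

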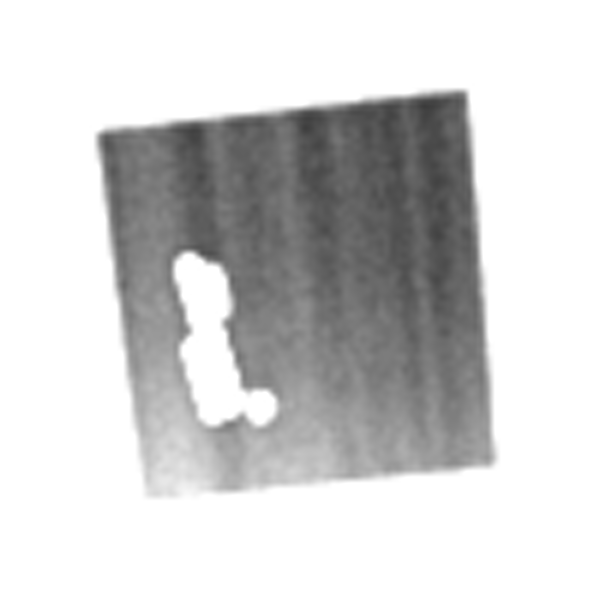

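Run:
```python
from h import *
plan([.597,.062,.195],3.3,17)
```

```text
from [ 0.5085 -0.0126  0.2343] yaw 1.235 total rotvec [  -0.    -0.  -118.3] dist 122.2
  [5.9 3.5 2.3] [-0.   -0.   -6.96]
  [5.4 4.2 2.3] [-0.   -0.   -6.96]
  [4.9 4.8 2.3] [-0.   -0.   -6.96]
  [4.2 5.3 2.3] [-0.   -0.   -6.96]
  [3.6 5.8 2.3] [-0.   -0.   -6.96]
  [2.8 6.2 2.3] [-0.   -0.   -6.96]
  [2.1 6.5 2.3] [-0.   -0.   -6.96]
  [1.3 6.7 2.3] [-0.   -0.   -6.96]
  [0.4 6.8 2.3] [-0.   -0.   -6.96]
  [-0.4  6.8  2.3] [-0.   -0.   -6.96]
  [-1.2  6.7  2.3] [-0.   -0.   -6.96]
  [-2.   6.5  2.3] [-0.   -0.   -6.96]
  [-2.8  6.2  2.3] [-0.   -0.   -6.96]
  [-3.5  5.8  2.3] [-0.   -0.   -6.96]
  [-4.2  5.4  2.3] [-0.   -0.   -6.96]
  [-4.8  4.8  2.3] [-0.   -0.   -6.96]
  [-5.4  4.2  2.3] [-0.   -0.   -6.96]
```

```bash
python3 -m pendant '[{"travel":[6,3.5,2.3],"twist":[0,0,-7],"jaw":0.6},{"travel":[5.4,4.2,2.3],"twist":[0,0,-7],"jaw":0.6},{"travel":[5,5,2.3],"twist":[0,0,-7],"jaw":0.6},{"travel":[4.2,5.3,2.3],"twist":[0,0,-7],"jaw":0.6},{"travel":[3.6,6,2.3],"twist":[0,0,-7],"jaw":0.6},{"travel":[2.8,6.2,2.3],"twist":[0,0,-7],"jaw":0.6},{"travel":[2,6.5,2.3],"twist":[0,0,-7],"jaw":0.6},{"travel":[1.3,6.7,2.3],"twist":[0,0,-7],"jaw":0.6},{"travel":[0.4,6.8,2.3],"twist":[0,0,-7],"jaw":0.6},{"travel":[-0.4,6.8,2.3],"twist":[0,0,-7],"jaw":0.6},{"travel":[-1.2,6.7,2.3],"twist":[0,0,-7],"jaw":0.6},{"travel":[-2,6.5,2.3],"twist":[0,0,-7],"jaw":0.6}]'
python3 -m pendant '[{"travel":[-2.8,6.2,2.3],"twist":[0,0,-7],"jaw":0.6},{"travel":[-3.5,6,2.3],"twist":[0,0,-7],"jaw":0.6},{"travel":[-4.2,5.4,2.3],"twist":[0,0,-7],"jaw":0.6},{"travel":[-5,5,2.3],"twist":[0,0,-7],"jaw":0.6},{"travel":[-5.4,4.2,2.3],"twist":[0,0,-7],"jaw":0.6},{"travel":[0,0,0],"twist":[0,0,0],"jaw":0.6}]'
python3 - <<'E'
from h import *
c=snap("wrist","w13")
E
```

```text
time: 15.65
tool_pos: [0.5715, 0.0408, 0.2066]
ee_rot: [-3.142, -0.0, 2.708]
wrist_force: [-0.4, -0.9, -0.2]
width: 0.601
time: 16.15
tool_pos: [0.5978, 0.0638, 0.1947]
ee_rot: [3.141, -0.0, -2.964]
wrist_force: [-0.4, -0.0, -0.3]
width: 0.601
```

View pics/w13.png

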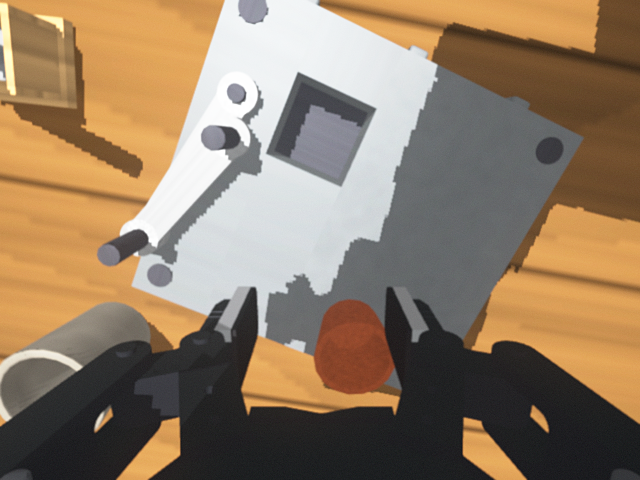

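Run:
```python
from h import *
w=load('w13')
a=w['pixels'][65:195,260:385].astype(float).mean(2)
print(np.percentile(a,[2,10,20,30,40,50,60,80]))
b=np.clip((a-60)*2.2,0,255).astype(np.uint8)
cv2.imwrite('pics/w13z.png',cv2.resize(b,None,fx=4.6,fy=4.6,interpolation=cv2.INTER_CUBIC))
```

```text
[ 71.          75.33333333 112.53333333 139.66666667 144.33333333
 216.33333333 224.33333333 234.33333333]
```

View pics/w13z.png

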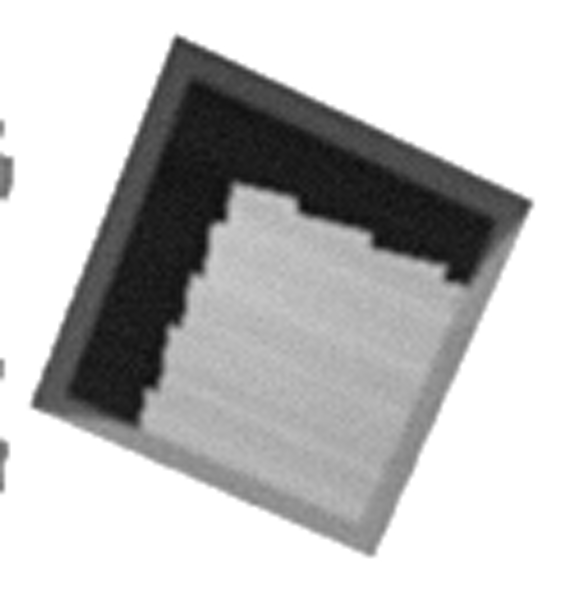

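Run:
```python
from h import *
np.set_printoptions(precision=4,suppress=True)
w=load('w13')
f=lambda x,y:((x+.5)/4.6-.5+260,(y+.5)/4.6-.5+65)
O=[onz(w,*f(*p),.105) for p in[(177,37),(530,204),(373,555),(33,405)]]
print(np.array(O),np.mean(O,0),[np.linalg.norm(O[i]-O[i-1]) for i in range(4)])
print('cam',w['extrinsics'][:3,3])
for z in(.105,.08,.065,.05,.03,.006):
    I=[onz(w,*f(*p),z) for p in[(190,80),(495,222),(362,522),(68,395)]]
    print(z,np.mean(I,0),[round(np.linalg.norm(I[i]-I[i-1]),4) for i in range(4)])
S=[onz(w,*f(*p),.065) for p in [(232,183),(140,425),(466,283)]];print(np.array(S))
# shadow of elbow post for sun direction
b=cv2.cvtColor(w['pixels'],cv2.COLOR_BGR2GRAY)
for q in [(320,130),(330,150),(290,120),(283,150),(300,90)]: print(q,w['pixels'][q[1],q[0]])
```

```text
[[0.5002 0.033  0.105 ]
 [0.5116 0.0798 0.105 ]
 [0.5583 0.0688 0.105 ]
 [0.5471 0.0218 0.105 ]] [0.5293 0.0508 0.105 ] [np.float64(0.048172964477424675), np.float64(0.048142689301786404), np.float64(0.04801844546342152), np.float64(0.0483052553993598)]
cam [0.5311 0.0521 0.3356]
0.105 [0.5297 0.051  0.105 ] [np.float64(0.0413), np.float64(0.0417), np.float64(0.0409), np.float64(0.0415)]
0.08 [0.5295 0.0509 0.08  ] [np.float64(0.0458), np.float64(0.0462), np.float64(0.0454), np.float64(0.046)]
0.065 [0.5294 0.0508 0.065 ] [np.float64(0.0484), np.float64(0.0489), np.float64(0.048), np.float64(0.0487)]
0.05 [0.5293 0.0507 0.05  ] [np.float64(0.0511), np.float64(0.0516), np.float64(0.0507), np.float64(0.0514)]
0.03 [0.5292 0.0506 0.03  ] [np.float64(0.0547), np.float64(0.0552), np.float64(0.0543), np.float64(0.055)]
0.006 [0.5291 0.0505 0.006 ] [np.float64(0.059), np.float64(0.0596), np.float64(0.0585), np.float64(0.0593)]
[[0.5131 0.0409 0.065 ]
 [0.5499 0.033  0.065 ]
 [0.5208 0.0776 0.065 ]]
(320, 130) [157 144 144]
(330, 150) [152 137 137]
(290, 120) [79 76 74]
(283, 150) [77 72 72]
(300, 90) [77 72 71]
```

Run:
```python
from h import *
np.set_printoptions(precision=4,suppress=True)
t=load('top0');w=load('w13')
T2=lambda x,y:((x+.5)/3-.5+340,(y+.5)/3-.5+140)
a=onz(t,*T2(198,437),.19);s=onz(t,*T2(85,395),0)
print('sun from key',(s-a)/.19)
f=lambda x,y:((x+.5)/4.6-.5+260,(y+.5)/4.6-.5+65)
c=onz(w,*f(177,37),.105) # mouth corner
for z in(.08,.065,.05,.03,.006):
    S=onz(w,*f(232,183),z); print(z,(S-c)/(.105-z))
# post: end post top and its shadow tip? zoom
cv2.imwrite('pics/w13y.png',cv2.resize(w['pixels'][60:300,80:340],None,fx=2.5,fy=2.5,interpolation=cv2.INTER_CUBIC))
```

```text
sun from key [ 0.288   0.1922 -1.    ]
0.08 [ 0.5547  0.3393 -1.    ]
0.065 [ 0.3218  0.1966 -1.    ]
0.05 [ 0.2159  0.1317 -1.    ]
0.03 [ 0.1407  0.0855 -1.    ]
0.006 [ 0.0905  0.0548 -1.    ]
```

View pics/w13y.png

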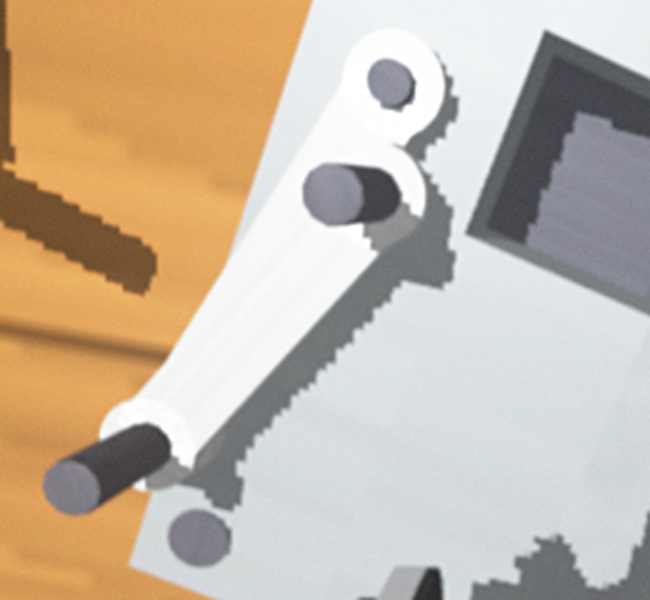

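Run:
```python
from h import *
plan([.5025,-.236,.29],1.235,17)
```

```text
from [0.5974 0.0634 0.1949] yaw -2.972 total rotvec [ -0.  -0. 119.] dist 328.2
  [  8.5 -16.4  -5.6] [-0. -0.  7.]
  [  6.4 -17.3  -5.6] [-0. -0.  7.]
  [  4.3 -18.   -5.6] [-0. -0.  7.]
  [  2.  -18.4  -5.6] [-0. -0.  7.]
  [ -0.2 -18.5  -5.6] [-0. -0.  7.]
  [ -2.5 -18.3  -5.6] [-0. -0.  7.]
  [ -4.7 -17.9  -5.6] [-0. -0.  7.]
  [ -6.8 -17.2  -5.6] [-0. -0.  7.]
  [ -8.9 -16.2  -5.6] [-0. -0.  7.]
  [-10.8 -15.   -5.6] [-0. -0.  7.]
  [-12.5 -13.6  -5.6] [-0. -0.  7.]
  [-14.1 -12.   -5.6] [-0. -0.  7.]
  [-15.4 -10.2  -5.6] [-0. -0.  7.]
  [-16.6  -8.2  -5.6] [-0. -0.  7.]
  [-17.4  -6.1  -5.6] [-0. -0.  7.]
  [-18.   -3.9  -5.6] [-0. -0.  7.]
  [-18.4  -1.7  -5.6] [-0. -0.  7.]
```

```bash
python3 -m pendant '[{"travel":[8.5,-16.4,-16],"twist":[0,0,7],"jaw":0.6},{"travel":[6.4,-17.3,-16],"twist":[0,0,7],"jaw":0.6},{"travel":[4.3,-18,-16],"twist":[0,0,7],"jaw":0.6},{"travel":[2,-18.4,-16],"twist":[0,0,7],"jaw":0.6},{"travel":[0,-18.5,-16],"twist":[0,0,7],"jaw":0.6},{"travel":[-2.5,-18.3,-15],"twist":[0,0,7],"jaw":0.6},{"travel":[-4.7,-18,0],"twist":[0,0,7],"jaw":0.6},{"travel":[-6.8,-17.2,0],"twist":[0,0,7],"jaw":0.6},{"travel":[-9,-16.2,0],"twist":[0,0,7],"jaw":0.6},{"travel":[-10.8,-15,0],"twist":[0,0,7],"jaw":0.6},{"travel":[-12.5,-13.6,0],"twist":[0,0,7],"jaw":0.6},{"travel":[-14,-12,0],"twist":[0,0,7],"jaw":0.6}]'
python3 -m pendant '[{"travel":[-15.4,-10.2,0],"twist":[0,0,7],"jaw":0.6},{"travel":[-16.6,-8.2,0],"twist":[0,0,7],"jaw":0.6},{"travel":[-17.4,-6,0],"twist":[0,0,7],"jaw":0.6},{"travel":[-18,-4,0],"twist":[0,0,7],"jaw":0.6},{"travel":[-18.4,-1.7,0],"twist":[0,0,7],"jaw":0.6},{"travel":[0,0,0],"twist":[0,0,0],"jaw":0.6},{"travel":[0,0,0],"twist":[0,0,0],"jaw":0.6}]'
python3 - <<'E'
from h import *
c=snap("wrist","w14");snap("scene","s14")
E
```

```text
time: 17.2
tool_pos: [0.5296, -0.1494, 0.2905]
ee_rot: [3.141, 0.0, 1.836]
wrist_force: [-0.4, 1.3, -0.0]
width: 0.603
time: 17.78
tool_pos: [0.5021, -0.237, 0.2903]
ee_rot: [-3.141, -0.0, 1.233]
wrist_force: [0.6, 0.1, 0.2]
width: 0.603
```

View pics/w14.png

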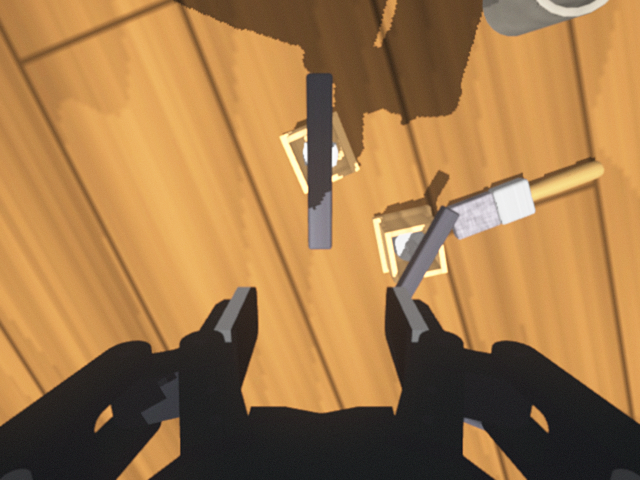

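View pics/s14.png

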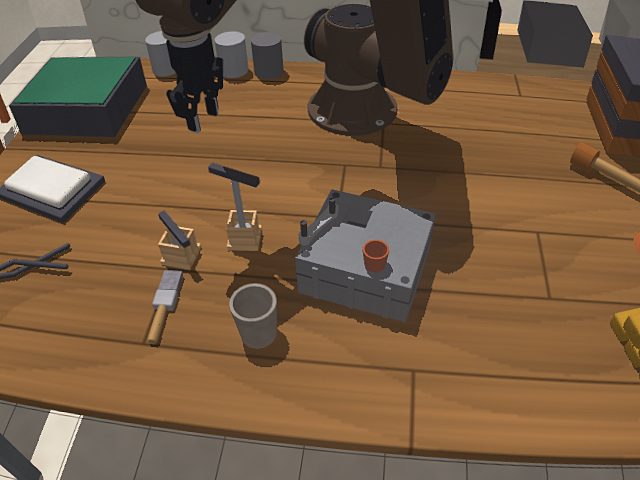

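Run:
```python
from h import *
np.set_printoptions(precision=4,suppress=True)
w=load('w14')
g=w['pixels'].astype(int).sum(2)
for z in (.191,.188):
    A=(onz(w,306.5,73.5,z)+onz(w,332,73,z))/2;B=(onz(w,309,248,z)+onz(w,332,248,z))/2
    print(A,B,np.linalg.norm(A-B),(A+B)/2,np.arctan2(*(A-B)[1::-1]))
# stand rim corners at z=.06 outer
for q in [(281,134),(341,113),(359,168),(300,193)]: print(onz(w,*q,.06))
cv2.imwrite('pics/w14z.png',cv2.resize(w['pixels'][55:265,250:460],None,fx=2.8,fy=2.8,interpolation=cv2.INTER_CUBIC))
```

```text
[ 0.5345 -0.1404  0.191 ] [ 0.4997 -0.242   0.191 ] 0.10735350270641186 [ 0.5171 -0.1912  0.191 ] 1.2401405542417694
[ 0.5346 -0.14    0.188 ] [ 0.4993 -0.2428  0.188 ] 0.10869408947773743 [ 0.517  -0.1914  0.188 ] 1.2401405542417698
[ 0.4886 -0.1608  0.06  ]
[ 0.5481 -0.1616  0.06  ]
[ 0.5485 -0.2154  0.06  ]
[ 0.4862 -0.2193  0.06  ]
```

View pics/w14z.png

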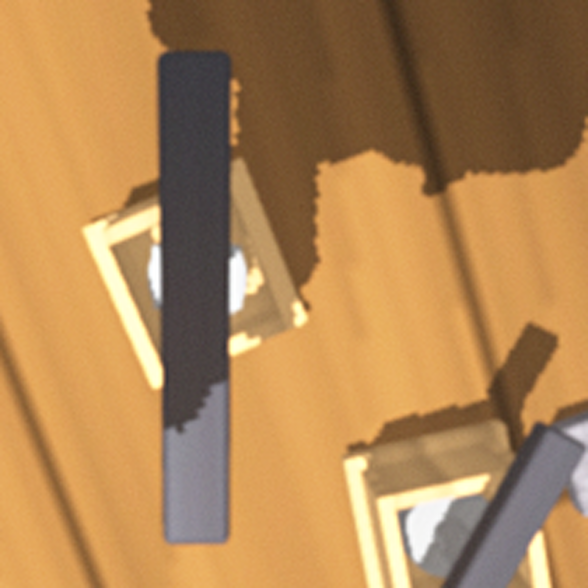

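```bash
python3 - <<'E'
from h import *
plan([.517,-.191,.290],1.24,2)
E
python3 -m pendant '[{"travel":[24,1.1,0],"twist":[0,0,-0.3],"jaw":0.6},{"travel":[24,1.1,0],"twist":[0,0,-0.3],"jaw":0.6},{"travel":[0,0,30],"twist":[0,0,0],"jaw":0.6},{"travel":[0,0,30],"twist":[0,0,0],"jaw":0.6},{"travel":[0,0,0],"twist":[0,0,0],"jaw":0.6},{"travel":[0,0,0],"twist":[0,0,0],"jaw":0.6}]' 80
python3 - <<'E'
from h import *
plan([.517,-.191,.164],1.24,2)
c=snap("wrist","w15")
E
```

```text
from [ 0.5025 -0.236   0.2904] yaw 1.237 total rotvec [-0.  -0.  -0.2] dist 47.2
  [23.6 -0.5  0.2] [-0.   -0.01 -0.09]
  [23.6 -0.5  0.2] [-0.   -0.01 -0.09]
time: 18.38
tool_pos: [0.5202, -0.1909, 0.23]
ee_rot: [-3.139, -0.0, 1.248]
wrist_force: [-0.2, -1.2, 0.0]
width: 0.599
from [ 0.5202 -0.1909  0.23  ] yaw 1.248 total rotvec [-0.1 -0.   0.5] dist 66.1
  [-0.6 -1.4 33. ] [-0.07 -0.01  0.23]
  [-0.6 -1.5 33. ] [-0.07 -0.01  0.23]
```

View pics/w15.png

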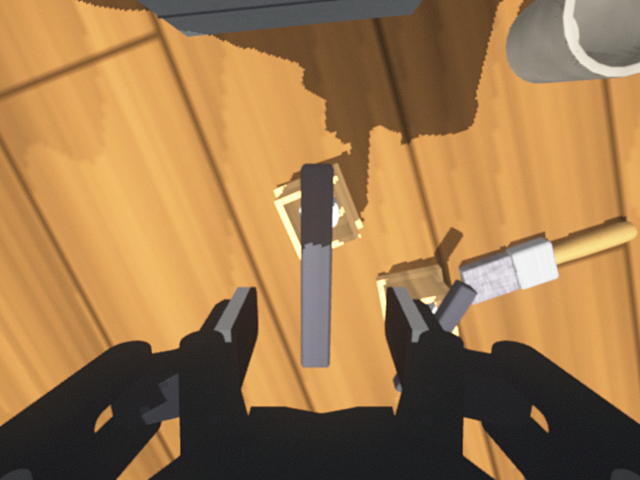

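```bash
python3 -m pendant '[{"travel":[-1,-3,0],"twist":[0,0,0.5],"jaw":0.6},{"travel":[0,0,22],"twist":[0,0,0],"jaw":0.6},{"travel":[0,0,22],"twist":[0,0,0],"jaw":0.6},{"travel":[0,0,22],"twist":[0,0,0],"jaw":0.6},{"travel":[0,0,0],"twist":[0,0,0],"jaw":0.4},{"travel":[0,0,0],"twist":[0,0,0],"jaw":0.3}]'
python3 - <<'E'
from h import *
c=snap("wrist","w16")
E
```

```text
time: 18.93
tool_pos: [0.5173, -0.192, 0.1652]
ee_rot: [3.142, -0.0, 1.238]
wrist_force: [0.3, 0.1, 0.3]
width: 0.327
```

View pics/w16.png

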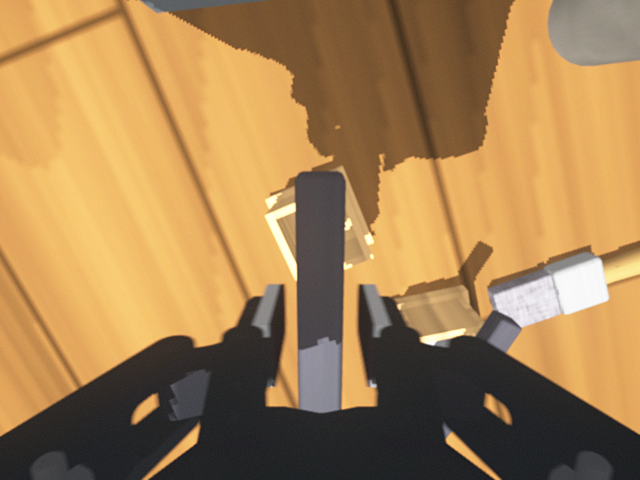

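```bash
python3 -m pendant '[{"travel":[0,0,0],"twist":[0,0,0],"jaw":0},{"travel":[0,0,0],"twist":[0,0,0],"jaw":0},{"travel":[0,0,0],"twist":[0,0,0],"jaw":0},{"travel":[0,0,0],"twist":[0,0,0],"jaw":0}]' 100
python3 -m pendant '[{"travel":[0,0,-5],"twist":[0,0,0],"jaw":0},{"travel":[0,0,-15],"twist":[0,0,0],"jaw":0},{"travel":[0,0,-20],"twist":[0,0,0],"jaw":0},{"travel":[0,0,-25],"twist":[0,0,0],"jaw":0},{"travel":[0,0,-25],"twist":[0,0,0],"jaw":0},{"travel":[0,0,-25],"twist":[0,0,0],"jaw":0},{"travel":[0,0,-25],"twist":[0,0,0],"jaw":0},{"travel":[0,0,-20],"twist":[0,0,0],"jaw":0},{"travel":[0,0,-10],"twist":[0,0,0],"jaw":0},{"travel":[0,0,0],"twist":[0,0,0],"jaw":0}]'
python3 - <<'E'
from h import *
o=get_obs();print(o['wrist_force'],o['wrist_torque'])
c=snap("wrist","w17");snap("scene","s17");
E
```

```text
time: 19.32
tool_pos: [0.5178, -0.1921, 0.1664]
ee_rot: [3.139, 0.0, 1.238]
wrist_force: [-1.3, 1.0, 6.5]
width: 0.169
time: 20.15
tool_pos: [0.5175, -0.1919, 0.3368]
ee_rot: [3.138, 0.0, 1.238]
wrist_force: [0.9, -0.5, -5.3]
width: 0.167
[ 0.85369265 -0.47904082 -5.30752515] [0.01255666 0.04101977 0.0185881 ]
```

View pics/s17.png

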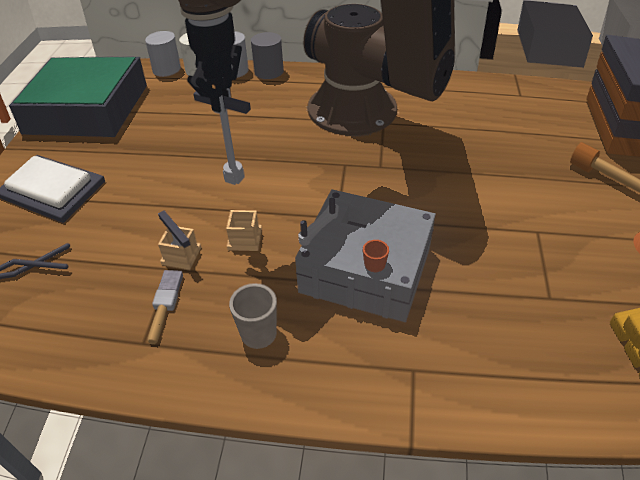

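View pics/w17.png

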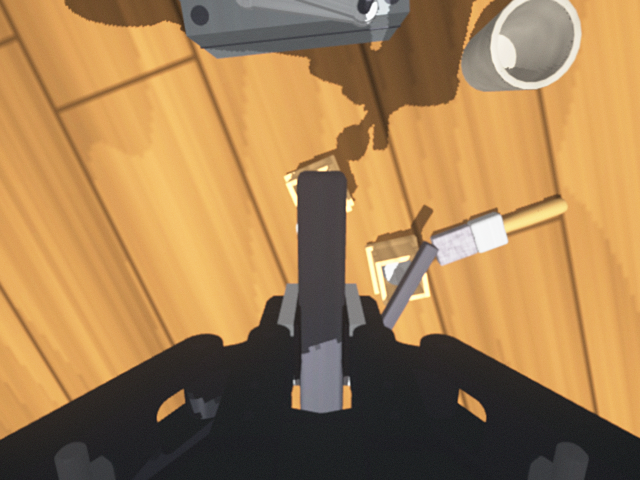

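Run:
```python
from h import *
s=load('s17')
p=s['pixels']
cv2.imwrite('pics/s17z.png',cv2.resize(p[80:200,180:260],None,fx=5,fy=5,interpolation=cv2.INTER_CUBIC))
f=lambda q:((q[0]-180+.5)*5-.5,(q[1]-80+.5)*5-.5)
h=np.array([np.cos(1.238),np.sin(1.238)])*.055
c=np.array([.5175,-.1919])
for z in(.175,.197):print('bottom/sock',z,np.round(f(proj(s,[*c,z])),1))
for sg in(1,-1):
  for dz in (.345,.361): print('handle end',sg,dz,np.round(f(proj(s,[*(c+sg*h),dz])),1))
```

```text
bottom/sock 0.175 [263.3 496.8]
bottom/sock 0.197 [255.9 453.5]
handle end 1 0.345 [335.9 164.6]
handle end 1 0.361 [330.9 125.4]
handle end -1 0.345 [74.6 96.8]
handle end -1 0.361 [67.2 58.7]
```

View pics/s17z.png

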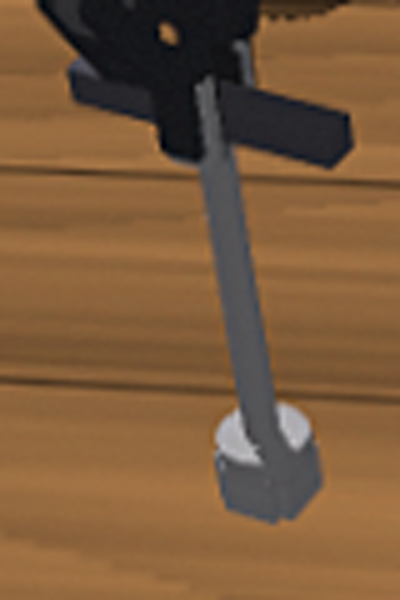

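Run:
```python
from h import *
plan([.5295,.0505,.340],1.088,9)
```

```text
from [ 0.5168 -0.1916  0.3337] yaw 1.238 total rotvec [-0.  -0.   8.6] dist 242.5
  [25.9 -7.5 -0.7] [-0.   -0.    0.96]
  [25.8 -7.9 -0.7] [-0.   -0.    0.96]
  [25.6 -8.3 -0.7] [-0.   -0.    0.96]
  [25.5 -8.7 -0.7] [-0.   -0.    0.96]
  [25.3 -9.2 -0.7] [-0.   -0.    0.96]
  [25.2 -9.6 -0.7] [-0.   -0.    0.96]
  [ 25.  -10.   -0.7] [-0.   -0.    0.96]
  [ 24.8 -10.4  -0.7] [-0.   -0.    0.96]
  [ 24.7 -10.8  -0.7] [-0.   -0.    0.96]
```

```bash
python3 -m pendant '[{"travel":[10,-3,-2],"twist":[0,0,0.5],"jaw":0},{"travel":[24,-7,-3],"twist":[0,0,1],"jaw":0},{"travel":[26,-8,-1],"twist":[0,0,1],"jaw":0},{"travel":[26,-8.3,0],"twist":[0,0,1],"jaw":0},{"travel":[26,-8.7,0],"twist":[0,0,1],"jaw":0},{"travel":[25.5,-9,0],"twist":[0,0,1],"jaw":0},{"travel":[25,-9.5,0],"twist":[0,0,1],"jaw":0},{"travel":[25,-10,0],"twist":[0,0,1],"jaw":0},{"travel":[20,-8,0],"twist":[0,0,0.8],"jaw":0},{"travel":[15,-6,0],"twist":[0,0,0.3],"jaw":0},{"travel":[5,-2,0],"twist":[0,0,0],"jaw":0},{"travel":[0,0,0],"twist":[0,0,0],"jaw":0}]'
python3 - <<'E'
from h import *
plan([.5295,.0505,.290],1.088,3)
E
```

```text
time: 21.25
tool_pos: [0.5335, 0.0497, 0.3389]
ee_rot: [-3.139, 0.001, 1.09]
wrist_force: [-0.4, -0.1, -3.9]
width: 0.166
from [0.5335 0.0497 0.3389] yaw 1.09 total rotvec [-0.1  0.1  0.1] dist 49.1
  [-0.4 -1.3 16.3] [-0.04  0.02  0.04]
  [-0.4 -1.3 16.3] [-0.04  0.02  0.04]
  [-0.4 -1.3 16.3] [-0.04  0.02  0.04]
```

```bash
python3 -m pendant '[{"travel":[-1.2,-3.8,0],"twist":[0,0,0],"jaw":0},{"travel":[0,0,15],"twist":[0,0,0],"jaw":0},{"travel":[0,0,20],"twist":[0,0,0],"jaw":0},{"travel":[0,0,15],"twist":[0,0,0],"jaw":0},{"travel":[0,0,0],"twist":[0,0,0],"jaw":0},{"travel":[0,0,0],"twist":[0,0,0],"jaw":0}]'
python3 - <<'E'
from h import *
o=get_obs();print(o['tool_pos'],o['wrist_force'])
s=snap("scene","s18");w=snap("wrist","w18");t=snap("top","t18")
p=s['pixels']
cv2.imwrite('pics/s18z.png',cv2.resize(p[100:300,290:440],None,fx=4,fy=3,interpolation=cv2.INTER_CUBIC)[:, :])
cv2.imwrite('pics/s18z.png',cv2.resize(p[120:260,300:440],None,fx=4.2,fy=4.2,interpolation=cv2.INTER_CUBIC))
E
```

```text
time: 21.75
tool_pos: [0.5296, 0.0486, 0.29]
ee_rot: [-3.14, 0.001, 1.087]
wrist_force: [1.1, -1.0, -4.4]
width: 0.167
[0.52961659 0.0486122  0.29000872] [ 1.07553301 -0.96328998 -4.41192524]
```

View pics/s18z.png

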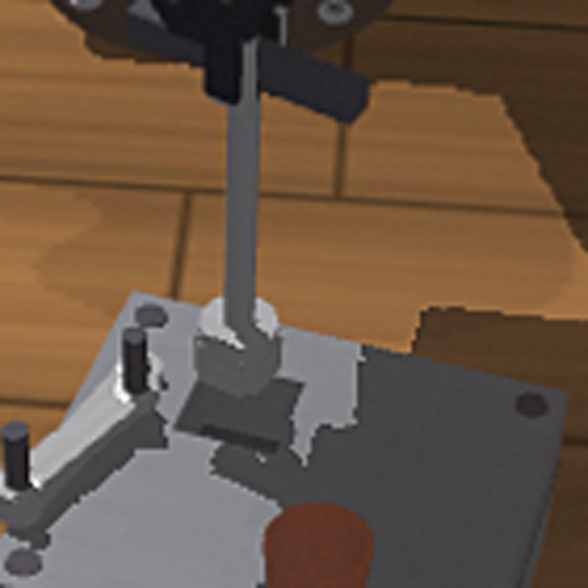

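View pics/w18.png

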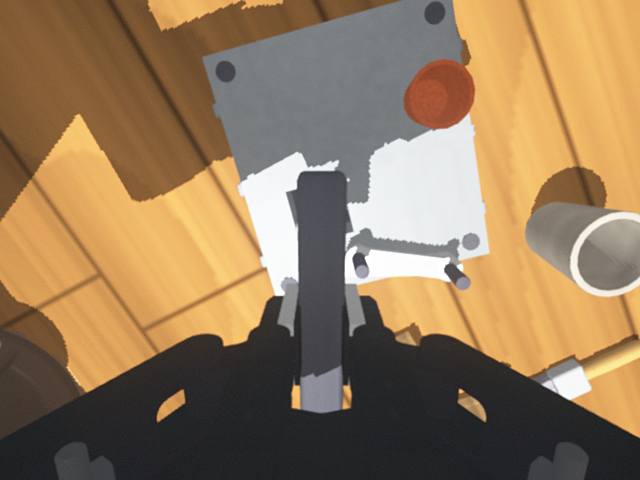

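View pics/t18.png

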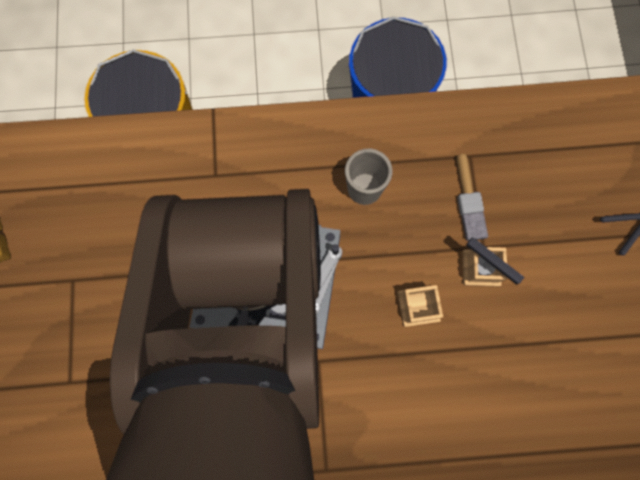

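Run:
```python
from h import *
np.set_printoptions(precision=4,suppress=True)
s=load('s18')
f=lambda x,y:((x+.5)/4.2-.5+300,(y+.5)/4.2-.5+120)
for q in[(174,430),(283,455),(303,382)]: print('hole',onz(s,*f(*q),.105))
a,b=onz(s,*f(174,430),.105),onz(s,*f(303,382),.105);print('hole c',(a+b)/2,np.linalg.norm(a-b))
for q in[(196,379),(245,397),(281,374),(238,376)]: print('sock',onz(s,*f(*q),.1286))
for q in [(244,165),(240,290)]: # shank centre line pts
    o,d=ray(s,*f(*q)); # at plane x=.5296
    k=(.5296-o[0])/d[0];print('shank',o+k*d)
g=lambda P:(np.array(proj(s,P))-[300,120]+.5)*4.2-.5
for z in(.1286,.16,.2,.28):print(z,g([.5296,.0486,z]))
```

```text
hole [0.5454 0.0237 0.105 ]
hole [0.5567 0.0753 0.105 ]
hole [0.5074 0.0817 0.105 ]
hole c [0.5264 0.0527 0.105 ] 0.06940290098306767
sock [0.5347 0.0328 0.1286]
sock [0.5444 0.0562 0.1286]
sock [0.5276 0.0717 0.1286]
sock [0.5308 0.052  0.1286]
shank [0.5296 0.0517 0.2524]
shank [0.5296 0.0516 0.1808]
0.1286 [230.9452 373.657 ]
0.16 [232.361  323.7336]
0.2 [234.2219 257.1569]
0.28 [238.1388 113.181 ]
```

Run:
```python
from h import *
s=load('s18')
f=lambda x,y:((x+.5)/4.2-.5+300,(y+.5)/4.2-.5+120)
p=s['pixels'][185:235,335:385].astype(float)
p=np.clip((p-40)*1.6,0,255).astype(np.uint8)
cv2.imwrite('pics/s18y.png',cv2.resize(p,None,fx=12,fy=12,interpolation=cv2.INTER_LINEAR))
```

```text
(no output)
```

View pics/s18y.png

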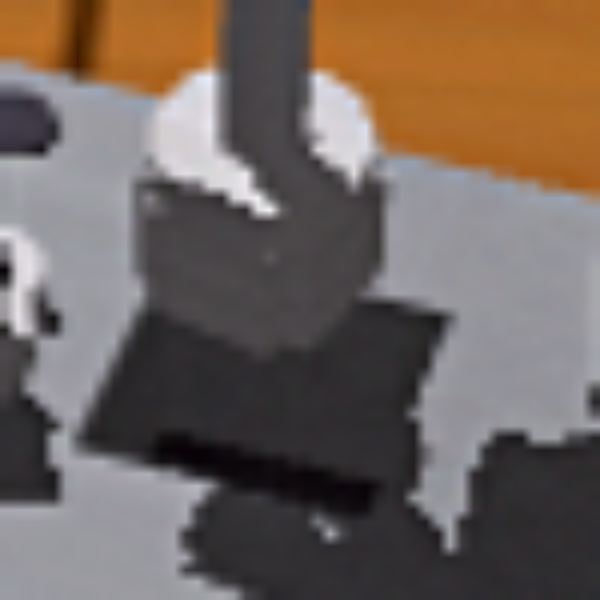

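Run:
```python
from h import *
from scipy.optimize import least_squares
np.set_printoptions(precision=4,suppress=True)
s=load('s18')
f=lambda x,y:(335+(x+.5)/12-.5,185+(y+.5)/12-.5)
obs=[f(143,298),f(272,355),f(382,272)]
hd=[1.087-np.pi/4,1.087-np.pi/4,0]
def C(c,z,r=.0205):
    return [[c[0]+r*np.cos(a),c[1]+r*np.sin(a),z] for a in(1.087-3*np.pi/4,1.087-np.pi/4,1.087+np.pi/4)]
fun=lambda v:np.ravel([proj(s,P)-o for P,o in zip(C(v[:2],v[2]),obs)])
r=least_squares(fun,[.53,.05,.13]);print('free z',r.x,r.fun)
for z in(.125,.1286,.132):
    r=least_squares(lambda v:fun([v[0],v[1],z]),[.53,.05]);print(z,r.x,r.fun)
# hole: front edge corners
for q in[(78,440),(378,490+25),(452,312),(130,310)]: print('hole',onz(s,*f(*q),.105))
```

```text
free z [0.4708 0.048  0.0741] [-0.1192 -0.0118  0.9704  0.6017 -0.8647 -0.5983]
0.125 [0.5235 0.0507] [-0.7958 -0.0809  1.0711  0.8871 -0.2874 -0.8467]
0.1286 [0.5272 0.0509] [-0.8471 -0.0862  1.0787  0.9086 -0.2437 -0.8656]
0.132 [0.5307 0.0511] [-0.8959 -0.0913  1.086   0.9292 -0.202  -0.8835]
hole [0.5433 0.0235 0.105 ]
hole [0.5556 0.0734 0.105 ]
hole [0.5072 0.0826 0.105 ]
hole [0.512  0.0292 0.105 ]
```

```bash
python3 -m pendant '[{"travel":[1.5,-1.5,0],"twist":[0,0,0],"jaw":0},{"travel":[0,0,0],"twist":[0,0,0],"jaw":0},{"travel":[0,0,10],"twist":[0,0,0],"jaw":0},{"travel":[0,0,12],"twist":[0,0,0],"jaw":0},{"travel":[0,0,12],"twist":[0,0,0],"jaw":0},{"travel":[0,0,0],"twist":[0,0,0],"jaw":0}]'
python3 -m pendant '[{"travel":[0,0,8],"twist":[0,0,0],"jaw":0},{"travel":[0,0,8],"twist":[0,0,0],"jaw":0},{"travel":[0,0,4],"twist":[0,0,0],"jaw":0},{"travel":[0,0,0],"twist":[0,0,0],"jaw":0}]'
python3 -m pendant '[{"travel":[0,0,6],"twist":[0,0,0],"jaw":0},{"travel":[0,0,6],"twist":[0,0,0],"jaw":0},{"travel":[0,0,0],"twist":[0,0,0],"jaw":0}]'
```

```text
time: 22.4
tool_pos: [0.5283, 0.0516, 0.2539]
ee_rot: [-3.138, 0.002, 1.088]
wrist_force: [-0.3, -0.0, -3.3]
width: 0.164
time: 22.73
tool_pos: [0.529, 0.0515, 0.2354]
ee_rot: [-3.14, 0.001, 1.088]
wrist_force: [-0.0, 0.3, -4.1]
width: 0.166
time: 22.98
tool_pos: [0.5289, 0.0515, 0.2232]
ee_rot: [-3.14, 0.001, 1.088]
wrist_force: [0.3, -0.3, -4.6]
width: 0.165
```

```bash
python3 -m pendant '[{"travel":[0,0,3],"twist":[0,0,0],"jaw":0},{"travel":[0,0,3],"twist":[0,0,0],"jaw":0},{"travel":[0,0,3],"twist":[0,0,0],"jaw":0},{"travel":[0,0,0],"twist":[0,0,0],"jaw":0}]'
python3 -m pendant '[{"travel":[0,0,4],"twist":[0,0,0],"jaw":0},{"travel":[0,0,4],"twist":[0,0,0],"jaw":0},{"travel":[0,0,4],"twist":[0,0,0],"jaw":0},{"travel":[0,0,0],"twist":[0,0,0],"jaw":0}]'
python3 -m pendant '[{"travel":[0,0,4],"twist":[0,0,0],"jaw":0},{"travel":[0,0,3],"twist":[0,0,0],"jaw":0},{"travel":[0,0,0],"twist":[0,0,0],"jaw":0}]'
```

```text
time: 23.32
tool_pos: [0.5291, 0.0515, 0.2147]
ee_rot: [-3.141, 0.0, 1.088]
wrist_force: [0.2, -0.2, -4.5]
width: 0.161
time: 23.65
tool_pos: [0.529, 0.0515, 0.2024]
ee_rot: [-3.14, 0.0, 1.088]
wrist_force: [-0.4, 0.2, -4.8]
width: 0.164
time: 23.9
tool_pos: [0.5291, 0.0515, 0.1956]
ee_rot: [-3.141, 0.0, 1.088]
wrist_force: [0.1, -0.4, -3.7]
width: 0.165
```

```bash
python3 -m pendant '[{"travel":[0,0,2],"twist":[0,0,0],"jaw":0},{"travel":[0,0,2],"twist":[0,0,0],"jaw":0},{"travel":[0,0,0],"twist":[0,0,0],"jaw":0}]'
python3 -m pendant '[{"travel":[0,0,2],"twist":[0,0,0],"jaw":0},{"travel":[0,0,2],"twist":[0,0,0],"jaw":0},{"travel":[0,0,0],"twist":[0,0,0],"jaw":0}]'
python3 -m pendant '[{"travel":[0,0,1.5],"twist":[0,0,0],"jaw":0},{"travel":[0,0,0],"twist":[0,0,0],"jaw":0}]'
```

```text
time: 24.15
tool_pos: [0.5292, 0.0515, 0.192]
ee_rot: [-3.141, 0.0, 1.088]
wrist_force: [-0.3, 0.9, -4.3]
width: 0.167
time: 24.4
tool_pos: [0.5291, 0.0515, 0.1879]
ee_rot: [-3.141, 0.0, 1.088]
wrist_force: [0.7, -1.0, -4.5]
width: 0.163
time: 24.57
tool_pos: [0.5292, 0.0515, 0.1866]
ee_rot: [-3.141, 0.0, 1.088]
wrist_force: [-0.4, -0.6, -5.0]
width: 0.162
```

```bash
python3 -m pendant '[{"travel":[0,0,1],"twist":[0,0,0],"jaw":0},{"travel":[0,0,0],"twist":[0,0,0],"jaw":0}]'
python3 -m pendant '[{"travel":[0,0,1],"twist":[0,0,0],"jaw":0},{"travel":[0,0,0],"twist":[0,0,0],"jaw":0}]'
python3 -m pendant '[{"travel":[0,0,1],"twist":[0,0,0],"jaw":0},{"travel":[0,0,0],"twist":[0,0,0],"jaw":0}]'
```

```text
time: 24.73
tool_pos: [0.5293, 0.0515, 0.1857]
ee_rot: [-3.142, -0.0, 1.088]
wrist_force: [-1.3, 1.7, -4.4]
width: 0.169
time: 24.9
tool_pos: [0.5295, 0.0515, 0.185]
ee_rot: [3.141, -0.0, 1.088]
wrist_force: [-0.7, -0.4, -0.7]
width: 0.166
time: 25.07
tool_pos: [0.5294, 0.0515, 0.1838]
ee_rot: [3.141, -0.0, 1.088]
wrist_force: [0.8, -0.2, -4.1]
width: 0.167
```

```bash
python3 -m pendant '[{"travel":[0,0,1],"twist":[0,0,0],"jaw":0},{"travel":[0,0,0],"twist":[0,0,0],"jaw":0}]'
python3 -m pendant '[{"travel":[0,0,1],"twist":[0,0,0],"jaw":0},{"travel":[0,0,0],"twist":[0,0,0],"jaw":0}]'
python3 -m pendant '[{"travel":[0,0,1.5],"twist":[0,0,0],"jaw":0},{"travel":[0,0,0],"twist":[0,0,0],"jaw":0}]'
```

```text
time: 25.23
tool_pos: [0.5293, 0.0514, 0.1825]
ee_rot: [3.142, 0.0, 1.088]
wrist_force: [1.2, 0.6, -4.7]
width: 0.17
time: 25.4
tool_pos: [0.5293, 0.0515, 0.1815]
ee_rot: [-3.142, 0.0, 1.088]
wrist_force: [0.8, -0.7, -4.6]
width: 0.164
time: 25.57
tool_pos: [0.5292, 0.0515, 0.18]
ee_rot: [-3.141, 0.0, 1.088]
wrist_force: [1.6, -1.3, -4.0]
width: 0.163
```

```bash
python3 -m pendant '[{"travel":[0,0,2],"twist":[0,0,0],"jaw":0},{"travel":[0,0,2],"twist":[0,0,0],"jaw":0},{"travel":[0,0,0],"twist":[0,0,0],"jaw":0}]'
python3 -m pendant '[{"travel":[0,0,2],"twist":[0,0,0],"jaw":0},{"travel":[0,0,1.5],"twist":[0,0,0],"jaw":0},{"travel":[0,0,0],"twist":[0,0,0],"jaw":0}]'
python3 -m pendant '[{"travel":[0,0,1.5],"twist":[0,0,0],"jaw":0},{"travel":[0,0,0],"twist":[0,0,0],"jaw":0}]'
```

```text
time: 25.82
tool_pos: [0.5292, 0.0515, 0.1759]
ee_rot: [-3.141, 0.0, 1.088]
wrist_force: [1.2, -0.3, -4.1]
width: 0.164
time: 26.07
tool_pos: [0.5292, 0.0515, 0.1725]
ee_rot: [-3.141, 0.0, 1.088]
wrist_force: [2.0, 1.1, -3.7]
width: 0.162
time: 26.23
tool_pos: [0.5292, 0.0515, 0.171]
ee_rot: [-3.141, 0.0, 1.088]
wrist_force: [1.7, -0.9, -4.5]
width: 0.162
```

```bash
python3 -m pendant '[{"travel":[0,0,1],"twist":[0,0,0],"jaw":0},{"travel":[0,0,0],"twist":[0,0,0],"jaw":0}]'
python3 -m pendant '[{"travel":[0,0,1],"twist":[0,0,0],"jaw":0},{"travel":[0,0,0],"twist":[0,0,0],"jaw":0}]'
python3 -m pendant '[{"travel":[0,0,1],"twist":[0,0,0],"jaw":0},{"travel":[0,0,0],"twist":[0,0,0],"jaw":0}]'
python3 -c "
from h import *
o=get_obs();print(o['wrist_force'],o['wrist_torque'],o['qpos'])"
```

```text
time: 26.4
tool_pos: [0.5293, 0.0516, 0.1702]
ee_rot: [-3.141, -0.0, 1.088]
wrist_force: [1.1, -1.0, -3.1]
width: 0.166
time: 26.57
tool_pos: [0.5294, 0.0515, 0.1694]
ee_rot: [3.141, -0.0, 1.088]
wrist_force: [1.0, -0.6, -3.0]
width: 0.165
time: 26.73
tool_pos: [0.5299, 0.0515, 0.1693]
ee_rot: [3.14, -0.001, 1.088]
wrist_force: [0.4, -0.5, 8.0]
width: 0.167
[ 0.43721712 -0.54820071  7.95180287] [-0.33483302  0.06997473 -0.13816959] [-2.72220398e-02  4.36122667e-01  1.85694703e+00  1.67244307e-04
  8.46483921e-01  4.55547127e-01]
```

```bash
python3 -m pendant '[{"travel":[0,0,-1],"twist":[0,0,2],"jaw":0},{"travel":[0,0,0],"twist":[0,0,5],"jaw":0},{"travel":[0,0,0],"twist":[0,0,5],"jaw":0},{"travel":[0,0,0],"twist":[0,0,5],"jaw":0},{"travel":[0,0,0],"twist":[0,0,5],"jaw":0},{"travel":[0,0,0],"twist":[0,0,5],"jaw":0},{"travel":[0,0,0],"twist":[0,0,0],"jaw":0}]'
python3 -c "
from h import *
o=get_obs();print(o['wrist_force'],o['wrist_torque'],o['qpos'])"
python3 -m pendant '[{"travel":[0,0,0],"twist":[0,0,5],"jaw":0},{"travel":[0,0,0],"twist":[0,0,5],"jaw":0},{"travel":[0,0,0],"twist":[0,0,5],"jaw":0},{"travel":[0,0,0],"twist":[0,0,5],"jaw":0},{"travel":[0,0,0],"twist":[0,0,5],"jaw":0},{"travel":[0,0,0],"twist":[0,0,5],"jaw":0},{"travel":[0,0,0],"twist":[0,0,5],"jaw":0},{"travel":[0,0,0],"twist":[0,0,0],"jaw":0}]'
python3 -c "
from h import *
o=get_obs();print(o['wrist_force'],o['wrist_torque'],o['qpos'])"
```

```text
time: 27.32
tool_pos: [0.5293, 0.0514, 0.1694]
ee_rot: [3.141, -0.0, 0.613]
wrist_force: [0.3, -1.9, -4.1]
width: 0.165
[ 0.31741256 -1.91439442 -4.12162957] [-0.60002963 -0.30023909 -0.02500784] [-2.73957030e-02  4.35841820e-01  1.85707831e+00 -3.26047233e-04
  8.48343535e-01  9.30617226e-01]
time: 27.98
tool_pos: [0.5292, 0.0514, 0.1694]
ee_rot: [3.141, 0.0, 0.005]
wrist_force: [-0.2, -1.8, 0.5]
width: 0.167
[-0.18896412 -1.84498195  0.46184266] [-0.66275936 -0.11209245  0.1382186 ] [-2.73625197e-02  4.35837636e-01  1.85713253e+00 -2.05357786e-04
  8.48621429e-01  1.53867744e+00]
```

```bash
cat > q.py <<'E'
from h import *
o=get_obs();print(np.round(o['wrist_force'],1),np.round(o['wrist_torque'],3),round(o['ee_rot'][2],3),'key theta',round(1.338-o['ee_rot'][2],3))
E
python3 -m pendant '[{"travel":[0,0,0],"twist":[0,0,5],"jaw":0},{"travel":[0,0,0],"twist":[0,0,5],"jaw":0},{"travel":[0,0,0],"twist":[0,0,0],"jaw":0}]'; python3 q.py
python3 -m pendant '[{"travel":[0,0,0],"twist":[0,0,3],"jaw":0},{"travel":[0,0,0],"twist":[0,0,0],"jaw":0}]'; python3 q.py
python3 -m pendant '[{"travel":[0,0,0],"twist":[0,0,2],"jaw":0},{"travel":[0,0,0],"twist":[0,0,0],"jaw":0}]'; python3 q.py
```

```text
time: 28.23
tool_pos: [0.5292, 0.0514, 0.1694]
ee_rot: [3.141, 0.0, -0.168]
wrist_force: [-0.6, -2.6, 0.4]
width: 0.164
[-0.6 -2.6  0.4] [-0.638 -0.049  0.031] -0.168 key theta 1.506
time: 28.4
tool_pos: [0.5292, 0.0515, 0.1694]
ee_rot: [3.142, 0.0, -0.217]
wrist_force: [-0.7, -2.1, 1.5]
width: 0.166
[-0.7 -2.1  1.5] [-0.638  0.072  0.076] -0.217 key theta 1.555
time: 28.57
tool_pos: [0.5293, 0.0515, 0.1694]
ee_rot: [-3.142, -0.0, -0.252]
wrist_force: [-0.7, -1.9, 1.0]
width: 0.166
[-0.7 -1.9  1. ] [-0.621  0.015  0.019] -0.252 key theta 1.59
```

```bash
for i in 1; do 
python3 -m pendant '[{"travel":[0,0,0],"twist":[0,0,2],"jaw":0},{"travel":[0,0,0],"twist":[0,0,0],"jaw":0}]'; python3 q.py
python3 -m pendant '[{"travel":[0,0,0],"twist":[0,0,2],"jaw":0},{"travel":[0,0,0],"twist":[0,0,0],"jaw":0}]'; python3 q.py
python3 -m pendant '[{"travel":[0,0,0],"twist":[0,0,1],"jaw":0},{"travel":[0,0,0],"twist":[0,0,0],"jaw":0}]'; python3 q.py
python3 -m pendant '[{"travel":[0,0,0],"twist":[0,0,1],"jaw":0},{"travel":[0,0,0],"twist":[0,0,0],"jaw":0}]'; python3 q.py; done
```

```text
time: 28.73
tool_pos: [0.5293, 0.0515, 0.1694]
ee_rot: [-3.142, -0.0, -0.288]
wrist_force: [-0.3, -1.5, 1.5]
width: 0.166
[-0.3 -1.5  1.5] [-0.632  0.025  0.132] -0.288 key theta 1.626
time: 28.9
tool_pos: [0.5293, 0.0515, 0.1694]
ee_rot: [-3.142, -0.0, -0.323]
wrist_force: [-0.2, -1.9, 2.0]
width: 0.163
[-0.2 -1.9  2. ] [-0.668  0.063  0.055] -0.323 key theta 1.661
time: 29.07
tool_pos: [0.5293, 0.0515, 0.1694]
ee_rot: [-3.141, -0.0, -0.342]
wrist_force: [-0.2, -1.6, 2.9]
width: 0.169
[-0.2 -1.6  2.9] [-0.642  0.106  0.037] -0.342 key theta 1.68
time: 29.23
tool_pos: [0.5293, 0.0515, 0.1694]
ee_rot: [-3.142, -0.0, -0.361]
wrist_force: [-0.1, -2.0, 2.4]
width: 0.167
[-0.1 -2.   2.4] [-0.623  0.11   0.206] -0.361 key theta 1.699
```

```bash
for i in 1; do 
python3 -m pendant '[{"travel":[0,0,0],"twist":[0,0,1],"jaw":0},{"travel":[0,0,0],"twist":[0,0,0],"jaw":0}]'; python3 q.py
python3 -m pendant '[{"travel":[0,0,0],"twist":[0,0,1],"jaw":0},{"travel":[0,0,0],"twist":[0,0,0],"jaw":0}]'; python3 q.py; done
```

```text
time: 29.4
tool_pos: [0.5293, 0.0515, 0.1694]
ee_rot: [-3.142, -0.0, -0.379]
wrist_force: [-1.3, -2.5, 4.1]
width: 0.163
[-1.3 -2.5  4.1] [-0.644  0.098  0.411] -0.379 key theta 1.717
time: 29.57
tool_pos: [0.5293, 0.0515, 0.1694]
ee_rot: [-3.142, -0.0, -0.396]
wrist_force: [-1.2, -0.2, 3.8]
width: 0.163
[-1.2 -0.2  3.8] [-0.673  0.115  0.557] -0.396 key theta 1.734
```

```bash
python3 -m pendant '[{"travel":[0,0,0],"twist":[0,0,1],"jaw":0},{"travel":[0,0,0],"twist":[0,0,0],"jaw":0}]'; python3 q.py
python3 -m pendant '[{"travel":[0,0,0],"twist":[0,0,-3],"jaw":0},{"travel":[0,0,0],"twist":[0,0,-1.5],"jaw":0},{"travel":[0,0,0],"twist":[0,0,0],"jaw":0}]'; python3 q.py
```

```text
time: 29.73
tool_pos: [0.5293, 0.0515, 0.1694]
ee_rot: [3.142, -0.0, -0.414]
wrist_force: [0.4, -1.6, 4.4]
width: 0.166
[ 0.4 -1.6  4.4] [-0.607  0.134  0.736] -0.414 key theta 1.752
time: 29.98
tool_pos: [0.5294, 0.0515, 0.1694]
ee_rot: [-3.141, -0.0, -0.334]
wrist_force: [-0.4, -2.0, 4.9]
width: 0.167
[-0.4 -2.   4.9] [-0.652  0.175  0.066] -0.334 key theta 1.672
```

```bash
python3 -m pendant '[{"travel":[0,0,0],"twist":[0,0,0],"jaw":0.25},{"travel":[0,0,0],"twist":[0,0,0],"jaw":0.4},{"travel":[0,0,0],"twist":[0,0,0],"jaw":0.5},{"travel":[0,0,0],"twist":[0,0,0],"jaw":0.5}]' 20; python3 q.py
python3 -c "
from h import *
snap('wrist','w19')"
```

```text
time: 30.32
tool_pos: [0.5292, 0.0517, 0.1691]
ee_rot: [-3.141, 0.0, -0.335]
wrist_force: [-0.3, 0.7, -0.7]
width: 0.498
[-0.3  0.7 -0.7] [ 0.002  0.001 -0.043] -0.335 key theta 1.673
```

View pics/w19.png

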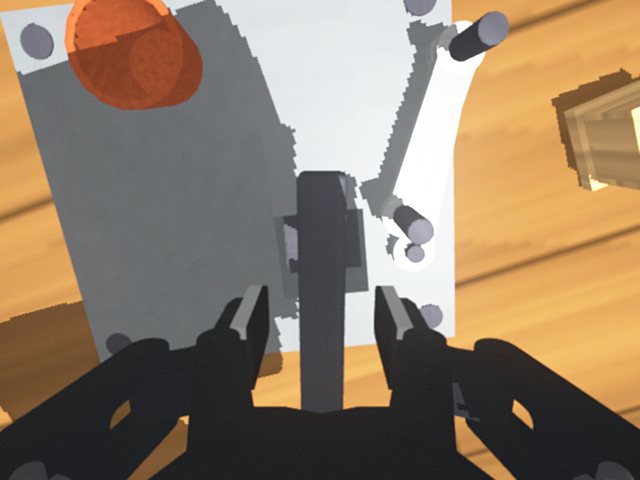

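Released, and the handle stands centred between the open jaws (column ~322), bar folded clear. Rising straight up and backing away for a last look.

```bash
python3 -m pendant '[{"travel":[0,0,-10],"twist":[0,0,0],"jaw":0.5},{"travel":[0,0,-20],"twist":[0,0,0],"jaw":0.5},{"travel":[0,0,-30],"twist":[0,0,0],"jaw":0.5},{"travel":[0,0,-35],"twist":[0,0,0],"jaw":0.5},{"travel":[0,0,-35],"twist":[0,0,0],"jaw":0.5},{"travel":[-35,0,0],"twist":[0,0,0],"jaw":0.5},{"travel":[-35,0,0],"twist":[0,0,0],"jaw":0.5},{"travel":[0,0,0],"twist":[0,0,0],"jaw":0.5},{"travel":[0,0,0],"twist":[0,0,0],"jaw":0.5}]'; python3 q.py
python3 -c "
from h import *
snap('wrist','w20');snap('scene','s20')"
```

```text
time: 31.12
tool_pos: [0.4622, 0.075, 0.3006]
ee_rot: [-3.141, -0.002, -0.334]
wrist_force: [0.3, 0.8, 0.6]
width: 0.502
[0.3 0.8 0.6] [ 0.019 -0.046  0.024] -0.334 key theta 1.672
```

View pics/w20.png

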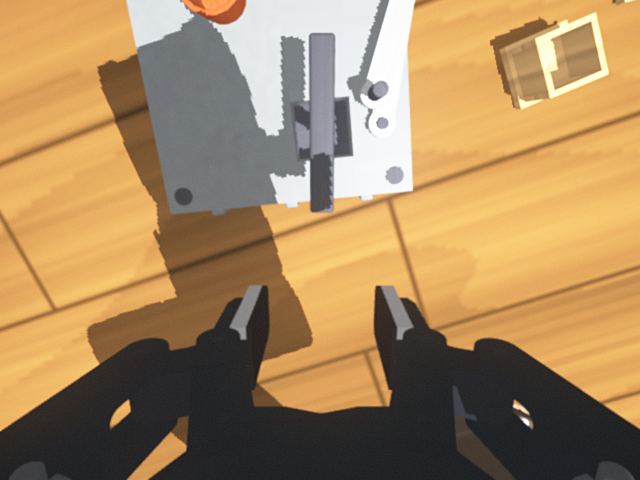

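View pics/s20.png

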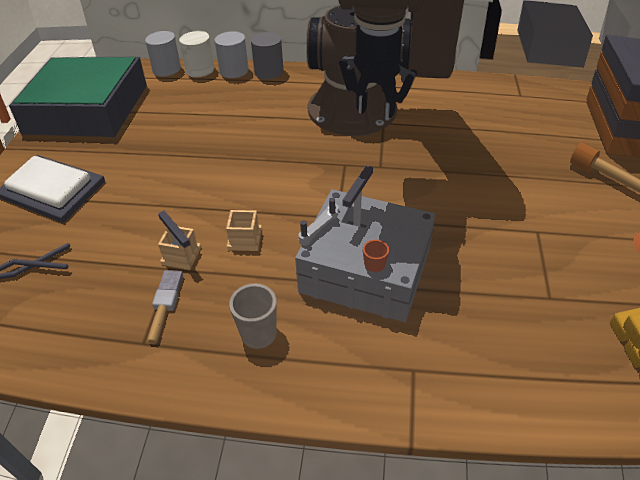

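Run:
```python
from h import *
np.set_printoptions(precision=4,suppress=True)
w=load('w19')
e=onz(w,494,27,.158);n=onz(w,421,231,.158);p=onz(w,416,254,.121)
i=np.arctan2(*(e-p)[1::-1]);print('inner',np.pi/2-.2325-i,'outer',(np.arctan2(*(n-e)[1::-1])-i)%6.283)
a=load('s20');b=load('scene0')
w=load('w20');A=(onz(w,310,34,.194)+onz(w,334,34,.194))/2;B=(onz(w,311,210,.194)+onz(w,332,210,.194))/2
print(A,B,(A+B)/2,np.linalg.norm(A-B),np.arctan2(*(A-B)[1::-1]))
d=np.abs(a['pixels'].astype(int)-b['pixels']).max(2)
for nme,(x0,x1,y0,y1) in dict(short=(155,205,205,272),brush=(140,188,268,350),cruc=(225,285,280,350),cup=(358,394,236,274)).items():
    print(nme,(d[y0:y1,x0:x1]>40).mean())
```

```text
inner 1.8037996726457888 outer 3.000510701107046
[0.5798 0.0334 0.194 ] [0.4798 0.0683 0.194 ] [0.5298 0.0508 0.194 ] 0.10585217718476152 -0.33563915493292346
short 0.0
brush 0.0
cruc 0.0
cup 0.18640350877192982
```

Run:
```python
from h import *
for n in('scene0','s20'):
    p=load(n)['pixels'][225:285,350:400];h=cv2.cvtColor(p,cv2.COLOR_BGR2HSV)
    m=((h[...,0]<14)&(h[...,1]>140)).astype(np.uint8);ys,xs=np.nonzero(m);print(n,m.sum(),xs.min(),xs.max(),ys.min(),ys.max(),xs.mean(),ys.mean())
job_done()
```

```text
scene0 227 13 38 15 46 26.154185022026432 28.52863436123348
s20 591 13 38 15 46 25.597292724196276 29.492385786802032
the job is handed in; nothing more can be done
```

The lock is turned to its stop and the long key is left standing on the stem. I handed the job in at about 31 s of the 72 s allowed.

- **Bar:** I folded the outer segment back while the inner one stayed where it was. It came up against its stop at about 4.5 N. I then swung the folded bar clear by its elbow post, reaching that stop at about 9 N. The last camera measurement gave inner 1.80 rad and outer 3.00 rad.
- **Key and stem:** The long key seated fully at the expected height (lower end about 8 mm above the bench). I turned it clockwise until the torque rose to 0.74 N m. The key was then about 1.7 rad from the mould's axes, which matches the 1.5 rad stop plus the socket's turning play. I eased the torque off before letting go. The key stands centred on the shaft, with its handle at the heading it was released at.
- **Other items:** The short key, brush and crucible show no change between the first and last scene pictures. The cup area differs, but only in lighting: the cup's outline covers exactly the same pixels as before.

**Checks that disagreed:**
- **Stem not seen:** The pictures down the shaft showed only a flat surface at about z = 0.06, which hid the stem, and the key passed that height without touching anything. So the stem's angle was never seen. I found the fit by feel, and the stem reaching its stop is inferred from the torque and key angle.
- **Camera offset:** The scene and top cameras disagreed by about 4 mm, so I went by the wrist camera.

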